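# Load and close the marking jig with impact-test bars

### The job

Load all the loose steel impact-test bars that lie on the bench into the grey marking jig: draw its sliding follower back, lay the bars across the plate and push them up with the follower, so that they stand in one row between the fences, flush against the stop and against each other with no gap. Only when the row is tight, close the hinged leaf down over it, and then swing the red-handled clamp arm fully down onto the leaf. Leave the other things on the bench where they are.

Things in the scene. Friction and masses are not known exactly. Their poses are not given: they have to be found in the camera images.
- bar_1: one of four to six alike bright steel impact bars, 55 x 10 x 10 mm, plain square bar, 43 g, lying flat on the bench; None if it is absent this time. Origin at its centre (5 mm above what it lies on), x axis along its 55 mm length
- bar_2: one of four to six alike bright steel impact bars, 55 x 10 x 10 mm, plain square bar, 43 g, lying flat on the bench; None if it is absent this time. Origin at its centre (5 mm above what it lies on), x axis along its 55 mm length
- bar_3: one of four to six alike bright steel impact bars, 55 x 10 x 10 mm, plain square bar, 43 g, lying flat on the bench; None if it is absent this time. Origin at its centre (5 mm above what it lies on), x axis along its 55 mm length
- bar_4: one of four to six alike bright steel impact bars, 55 x 10 x 10 mm, plain square bar, 43 g, lying flat on the bench; None if it is absent this time. Origin at its centre (5 mm above what it lies on), x axis along its 55 mm length
- bar_5: one of four to six alike bright steel impact bars, 55 x 10 x 10 mm, plain square bar, 43 g, lying flat on the bench; None if it is absent this time. Origin at its centre (5 mm above what it lies on), x axis along its 55 mm length
- bar_6: one of four to six alike bright steel impact bars, 55 x 10 x 10 mm, plain square bar, 43 g, lying flat on the bench; None if it is absent this time. Origin at its centre (5 mm above what it lies on), x axis along its 55 mm length
- jig: the marking jig, fixed: flat grey plate 12 mm thick, x from -100 to +76 mm, y from -26 to +270 mm. Origin: at bench level, on the centre line, under the face of the stop. y axis: along the row, away from the stop; z up; x across, away from the robot. The plate is bare and open from y = 85 mm to the follower. Its steel stop block spans y = -16 to 0, 9.5 mm high on the plate
- row_middle (a point): middle of the row's place on the plate top, jig (0, 30, 12) mm. Bars lie across (bar x axis along jig x), centred, their centres 17 mm above the bench, in a tight row at jig y = 5, 15, 25, ... mm
- mouth (a point): jig (0, 83, 12) mm: middle of the open mouth of the two steel fences, which stand 9 mm high on the plate, 10 mm thick, inner faces at jig x = -30 and +30 mm, from y = 0 to 65 mm, then flaring out to x = -37.5 and +37.5 mm here at y = 83 mm
- follower (a joint): sliding follower on the jig's plate: its value is the clear length in m between the follower's flat face (46 mm wide, 10 mm high) and the stop, so 0.010 for each bar when the row is tight; starts between 0.095 and 0.18, at most 0.215 (fully drawn back). Slides along jig y either way when pushed with about 3 N or more, and stays where it is left
- follower_knob (a point): middle of the follower's upright black knob, 17 mm diameter, from 34 to 63 mm above the bench; this point 49 mm above the bench and 41 mm behind the follower's face. Under it the follower carries a dark block 30 x 22 mm, up to 31 mm above the bench
- leaf (a joint): hinge angle of the leaf in rad: 0 closed (level over the row), starts open at 1.75 to 2.05, at most 2.3; stays where it is left (about 2 to 5 N at its grip bar move it)
- leaf_bar (a point): middle of the round steel grip bar on the leaf's free edge, 10 mm diameter, 70 mm long along jig y, 110 mm from the hinge axis. The leaf is a dark steel frame 8 mm thick, from 16 mm beyond the stop face to 66 mm along the row, with a window 42 x 54 mm; its free edge swings up and over away from the robot as it opens. Closed, the bar lies 27.5 mm above the bench on the near side, the leaf's underside 1.5 mm above the bars
- leaf_hinge (a point): point on the leaf's hinge axis (parallel to jig y) level with leaf_bar, at jig (58, 25, 27.5) mm
- clamp (a joint): hinge angle of the clamp arm in rad: 0 fully down (level, rubber foot on the leaf), starts open at 1.85 to 2.1 (upright, leaning towards the robot), at most 2.3; stays where it is left (about 1 to 2 N at its grip move it)
- clamp_grip (a point): a point on the axis of the red grip of the clamp arm, 80 mm along the arm from its hinge; the grip is 14 mm in diameter, from 52 to 92 mm along the arm. Down, the arm points along jig +x over the leaf's side rail, grip axis 44 mm above the bench
- clamp_hinge (a point): point on the clamp arm's hinge axis (parallel to jig y), at jig (-78, -7, 40) mm, on the near side
- micrometer: bystander, to be left alone: outside micrometer, 48x148x17 mm; origin under its middle
- hexkey: bystander, to be left alone: black hexagon key, 45x125x10 mm; origin under its middle
- marker_pen: bystander, to be left alone: white and black marker pen, 17x135x16 mm; origin under its middle
- yellow_bin: bystander, to be left alone: small yellow bin of screws, 66x100x32 mm; origin under its middle

How it is judged (in metres and radians):
On the way, in this order (a step that is already met when the one before it is completed fails the run):
1. every bar lies flat in the jig between the fences and the follower has closed the row tight against the stop (x of bar_1 in the frame of jig between -0.005 and 0.005 m and y of bar_1 in the frame of jig between 0.002 and 0.06 m and height (world z) of bar_1 between 0.014 and 0.02 m and angle between the x axis of each of bar_1, bar_2, bar_3, bar_4, bar_5, bar_6 and the x axis of jig, either way round below 0.08 rad and x of bar_2 in the frame of jig between -0.005 and 0.005 m and y of bar_2 in the frame of jig between 0.002 and 0.06 m and height (world z) of bar_2 between 0.014 and 0.02 m and x of bar_3 in the frame of jig between -0.005 and 0.005 m and y of bar_3 in the frame of jig between 0.002 and 0.06 m and height (world z) of bar_3 between 0.014 and 0.02 m and x of bar_4 in the frame of jig between -0.005 and 0.005 m and y of bar_4 in the frame of jig between 0.002 and 0.06 m and height (world z) of bar_4 between 0.014 and 0.02 m and x of bar_5 in the frame of jig between -0.005 and 0.005 m and y of bar_5 in the frame of jig between 0.002 and 0.06 m and height (world z) of bar_5 between 0.014 and 0.02 m and x of bar_6 in the frame of jig between -0.005 and 0.005 m and y of bar_6 in the frame of jig between 0.002 and 0.06 m and height (world z) of bar_6 between 0.014 and 0.02 m and value of joint follower below 0.0625 m and (height (world z) of bar_1 above -5 m or value of joint follower below 0.0525 m) and (height (world z) of bar_2 above -5 m or value of joint follower below 0.0525 m) and (height (world z) of bar_3 above -5 m or value of joint follower below 0.0525 m) and (height (world z) of bar_4 above -5 m or value of joint follower below 0.0525 m) and (height (world z) of bar_5 above -5 m or value of joint follower below 0.0525 m) and (height (world z) of bar_6 above -5 m or value of joint follower below 0.0525 m) and (height (world z) of any of bar_1, bar_2 above -5 m or value of joint follower below 0.0425 m) and (height (world z) of any of bar_1, bar_3 above -5 m or value of joint follower below 0.0425 m) and (height (world z) of any of bar_1, bar_4 above -5 m or value of joint follower below 0.0425 m) and (height (world z) of any of bar_1, bar_5 above -5 m or value of joint follower below 0.0425 m) and (height (world z) of any of bar_1, bar_6 above -5 m or value of joint follower below 0.0425 m) and (height (world z) of any of bar_2, bar_3 above -5 m or value of joint follower below 0.0425 m) and (height (world z) of any of bar_2, bar_4 above -5 m or value of joint follower below 0.0425 m) and (height (world z) of any of bar_2, bar_5 above -5 m or value of joint follower below 0.0425 m) and (height (world z) of any of bar_2, bar_6 above -5 m or value of joint follower below 0.0425 m) and (height (world z) of any of bar_3, bar_4 above -5 m or value of joint follower below 0.0425 m) and (height (world z) of any of bar_3, bar_5 above -5 m or value of joint follower below 0.0425 m) and (height (world z) of any of bar_3, bar_6 above -5 m or value of joint follower below 0.0425 m) and (height (world z) of any of bar_4, bar_5 above -5 m or value of joint follower below 0.0425 m) and (height (world z) of any of bar_4, bar_6 above -5 m or value of joint follower below 0.0425 m) and (height (world z) of any of bar_5, bar_6 above -5 m or value of joint follower below 0.0425 m)), for 0.2 s.
2. the leaf is down over the row (all of step 1 and value of joint leaf below 0.05 rad), for 0.2 s.
3. the clamp arm is down on the leaf (value of joint clamp below 0.06 rad and value of joint leaf below 0.05 rad), for 0.2 s.
At the end, for the whole second after the job is handed in: All bars present lie flat on the jig plate across the row (within 0.08 rad), centred within 5 mm, at rest; the follower's clear length is at most 2.5 mm more than 10 mm per bar; the leaf is closed within 0.05 rad and the clamp arm down within 0.06 rad (all of step 1 and all of step 3 and linear speed of each of bar_1, bar_2, bar_3, bar_4, bar_5, bar_6 below 0.02 m/s); the robot touches nothing.
It fails at once if a bystander is moved more than 3 cm (distance of any of micrometer, hexkey, marker_pen, yellow_bin from where it was at the start of the episode above 0.03 m).
Of bar_1, bar_2, bar_3, bar_4, bar_5, bar_6 only 4 to 6 are there at a start; the rules pass over those that are not, and their reading is None.
At some moment in a run one of bar_1, bar_2, bar_3, bar_4, bar_5, bar_6 may be knocked a few centimetres aside while the robot is not near it.
Once in a run the grip may slacken for a moment while it holds something.
It also fails if it takes over 210 s, if anything falls off the work surface, if the arm or the gripper's body presses on something with over 40 N, if the wrist force passes 120 N, or if a joint passes its speed limit or range.

### The arm

A 6-joint arm with a two-finger parallel gripper is mounted at the origin on a cart in front of the work surface, level with it; the furniture and walls round the work are solid. World frame = base frame: x ahead of the robot, y to its left, z up, the work surface at z = 0. Lengths are in m, angles in degrees, forces in N, time in s.
With the tool pointing down it reaches from about 0.25 to 0.725 m from the base axis. Payload 9.7 kg.
Tool frame: the origin (TCP) lies between the finger pads; the fingertips stand 17 mm ahead of it and the grasp point (between the pads) lies 2 mm behind it; z points along the fingers, y is the direction in which the jaws open and shut (so a half turn about z gives the same grasp; the last joint's range is limited). The gripper opens to 85 mm and grips with 20 to 120 N. Pads are 22 mm wide; open, the fingers measure 114 mm over their backs; the gripper's body (76 mm by 85 mm) begins 54 mm behind the grasp point. The pads swing forward as they close: fully open they stand 13 mm farther back than shut.
Start: joints at [-74.599, 4.979, 10.078, 95.1, 0, 90], TCP at [0.146, -0.53, 0.248] pointing down, gripper open.
Joint ranges: [-179.16, 179.16], [-48.56, 103.87], [-65.8, 70.77], [-126.05, 130.52], [-82.76, 87.17], [-180, 180]. Speed limits (degrees/s): [127.2, 127.2, 147.25, 180, 180, 180].

### API

Orientations are given as [roll, pitch, yaw] about the fixed x, y, z axes, in that order (R = Rz(yaw) Ry(pitch) Rx(roll)).
In Python, from workcell import monitor, cams, order gives the robot as it stands. The module is installed in compiled form; this text tells all that it offers.
- The arm moves only by the shell command python3 -m handwheel 'ROWS' [OPENING] [FORCE]. ROWS is JSON, a list of rows, each a list of 6 numbers: the shift along the tool's x, y, z in m, then the turn, a rotation vector about the tool's x, y, z in degrees. In form: [[tx, ty, tz, wx, wy, wz], ...]. A call has exactly 8 rows; each row shifts and turns the commanded pose from where the row before left it, along the tool's axes as they then stand; what a row does not reach is not made up. A row lasts 1/12 s, in which the tool goes at most 41.7 mm and 7.16 degrees, less where a joint would pass 70% of its speed; a pose out of reach is approached as far as the arm can. A call is refused whole if a number of a shift passes 0.0417 or a number of a turn 7.16, either way. A call with a gripper value outside its range is refused whole. OPENING is the opening, from -1 (shut) to 1 (fully open), set as the call begins (- or left out, the last holds). The fingers move at their own pace and stop on an object; FORCE is the grip in N (left out, the last holds). Time passes only in rows, so rows that do not move let the fingers close, or fill a call up. It gives the time, the measured TCP pose, the force and the opening at its end, in the units of the state.
- monitor.get_obs(): the state, without advancing time (a new reading comes with each control period).
- cams.camera(name): name is "side" or "top"; returns a dict with "img" (400x640x3 uint8, red, green, blue), "depth" (400x640 float32, m along the optical axis (not along the pixel's ray), 0 where there is no reading), "fx", "fy", "cx", "cy" (pixels), "distortion" ([k1, k2, p1, p2, k3] as OpenCV has them; the pictures are not rectified), "rvec" (rotation vector, rad) and "tvec" (3), from world to camera coordinates, as OpenCV has them. Camera axes: x right, y down, z forward; pixel columns grow to the right and rows downward; lengths in m; the calibration is good to about 2 mm. A picture is of the moment at which its call begins.
- order.job_done(): hands the job in, once; it reports no verdict.
The state is a dict: "time": time; "q": joint angles; "qd": joint speeds; "joint_efforts": joint torques, N m; "ee_pos": TCP position; "tcp_rot": TCP orientation; "wrist_force": force on the tool from outside, world axes, zero at the start; "torque": the same for the moment, N m; "opening": finger opening in m.
Only numpy, scipy, OpenCV 4.12 (cv2) and the standard library are available. Lean on these libraries where they do the work, as an engineer would, in place of code of your own. Each camera call takes 0.05 s, during which the arm holds its last target. There are 200 camera calls.

## Working session

There is one attempt and no reset: what is moved stays moved. The work goes in short steps, Python scripts to look and compute and a shell command to move; the robot and the scene stay as the last step left them, time stands still between calls to the robot, and variables do not carry over. Pictures are saved under pics/ and viewed, about 12 in all and at most 16, crops included, and the job is handed in when it is done.

```bash
mkdir -p pics; cat > h.py <<'E'
import numpy as np, cv2
from workcell import monitor, cams, order
def shot(n,save=None):
    c=cams.camera(n)
    c['K']=np.array([[c['fx'],0,c['cx']],[0,c['fy'],c['cy']],[0,0,1.]]);c['D']=np.array(c['distortion'],float)
    c['R']=cv2.Rodrigues(np.array(c['rvec'],float))[0];c['t']=np.array(c['tvec'],float).ravel()
    if save: cv2.imwrite('pics/'+save,c['img'][:,:,::-1])
    return c
def ray(c,px):
    u=cv2.undistortPoints(np.array(px,float).reshape(-1,1,2),c['K'],c['D']).reshape(-1,2)
    d=np.c_[u,np.ones(len(u))]@c['R']; return -c['R'].T@c['t'],d
def onz(c,px,z):
    o,d=ray(c,px); return o+d*((z-o[2])/d[:,2])[:,None]
def proj(c,P):
    return cv2.projectPoints(np.array(P,float).reshape(-1,3),np.array(c['rvec'],float),c['t'],c['K'],c['D'])[0].reshape(-1,2)
def cloud(c):
    h,w=c['depth'].shape; v,u=np.mgrid[:h,:w]
    n=cv2.undistortPoints(np.c_[u.ravel(),v.ravel()].astype(float).reshape(-1,1,2),c['K'],c['D']).reshape(-1,2)
    z=c['depth'].ravel().astype(float)
    P=(np.c_[n*z[:,None],z]-c['t'])@c['R']; P[z==0]=np.nan
    return P.reshape(h,w,3)
E
python3 - <<'E'
from h import *
print(monitor.get_obs())
for n in('top','side'):
    c=shot(n,n+'0.png'); print(n,c['K'].tolist(),c['D'],(-c['R'].T@c['t']).round(3),c['R'].round(2).tolist())
E
```

```text
{'time': 0.0, 'q': array([-7.46010753e+01,  5.01048840e+00,  1.00316597e+01,  9.51001332e+01,
        6.91138837e-04,  8.99984973e+01]), 'qd': array([-0.0270434 ,  0.04694575, -0.05899448, -0.09102008,  0.11375376,
       -0.00971156]), 'joint_efforts': array([ 2.30277619e-03, -5.20389891e+01,  4.64802575e+01,  1.64141954e-02,
       -2.74197527e-05, -1.00885674e-05]), 'ee_pos': array([ 0.14598848, -0.53003452,  0.24756391]), 'tcp_rot': array([-1.79921038e+02, -6.93209151e-04,  1.54004265e+01]), 'wrist_force': array([ 0.95359984,  0.7663073 , -0.07378614]), 'torque': array([ 0.08400339, -0.03071111,  0.04150178]), 'opening': 0.08522846607945225}
top [[375.4781579719583, 0.0, 323.518721356294], [0.0, 375.4781579719583, 197.13782603598239], [0.0, 0.0, 1.0]] [-0.09183321  0.          0.          0.          0.        ] [ 0.387 -0.06   1.287] [[-0.02, -1.0, -0.02], [-0.98, 0.02, -0.18], [0.18, 0.01, -0.98]]
side [[362.0249654439091, 0.0, 319.61227421503463], [0.0, 362.0249654439091, 195.3641041956561], [0.0, 0.0, 1.0]] [-0.04175314  0.          0.          0.          0.        ] [0.52  0.754 0.701] [[-0.99, -0.13, 0.02], [-0.09, 0.62, -0.78], [0.09, -0.77, -0.63]]
```

View pics/top0.png

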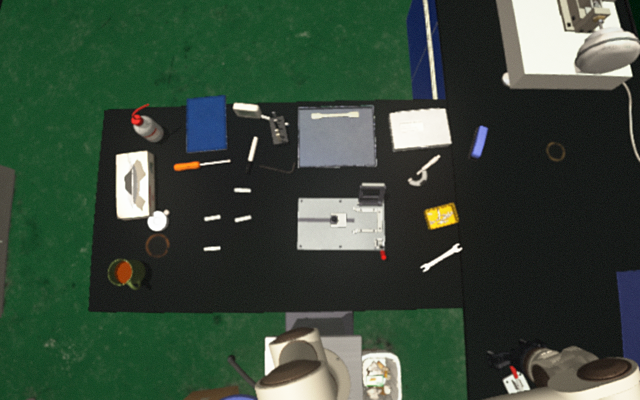

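View pics/side0.png

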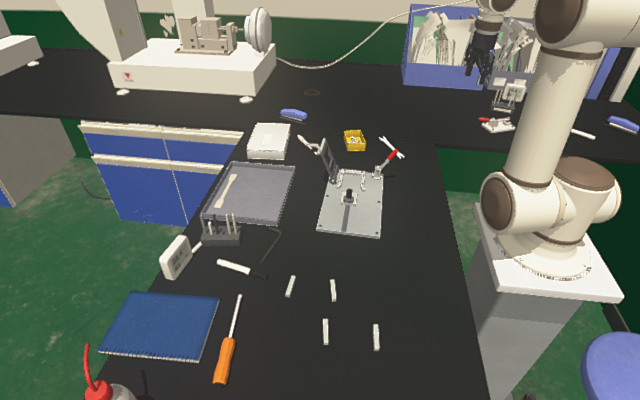

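```bash
python3 - <<'E'
from h import *
import cv2
T=shot('top');S=shot('side')
def blobs(c,name,z):
    g=c['img'].astype(int); m=((g.min(2)>150)&(g.max(2)-g.min(2)<50)).astype(np.uint8)
    n,l,s,cc=cv2.connectedComponentsWithStats(m)
    for i in range(1,n):
        if not 15<s[i,4]<250: continue
        p=np.argwhere(l==i)[:,::-1].astype(float)
        P=onz(c,p,z)
        if not(0.2<P[:,0].mean()<0.75 and -0.3<P[:,1].mean()<0.6): continue
        m_=P.mean(0);u,sv,vt=np.linalg.svd((P-m_)[:,:2],full_matrices=False)
        e=(P-m_)[:,:2]@vt.T
        print(name,cc[i].round(1),s[i,4],m_.round(4),'ang',np.degrees(np.arctan(vt[0,1]/vt[0,0])).round(1),np.ptp(e,axis=0).round(3))
blobs(T,'top',.01);blobs(S,'side',.01)
g=T['img'].astype(int); m=((g.min(2)>75)&(g.max(2)-g.min(2)<40)).astype(np.uint8)
n,l,s,cc=cv2.connectedComponentsWithStats(m)
for i in range(1,n):
    if s[i,4]>600: print(s[i],cc[i])
i=l[225,310]; cn=cv2.findContours((l==i).astype(np.uint8),0,cv2.CHAIN_APPROX_NONE)[0][0][:,0]
r=cv2.minAreaRect(cn); b=cv2.boxPoints(r); print(b, onz(T,b,.012).round(4))
P=cloud(T)
for px in [(310,210),(310,240),(345,240),(270,240),(242,190),(338,219),(347,221)]: print(px,P[px[1],px[0]].round(4))
a=cv2.resize(T['img'][170:275,195:400],None,fx=3.9,fy=3.9,interpolation=cv2.INTER_CUBIC)
cv2.imwrite('pics/c1.png',a[:,:,::-1])
a=cv2.resize(S['img'][120:250,300:420],None,fx=4.6,fy=4.6,interpolation=cv2.INTER_CUBIC)
cv2.imwrite('pics/c2.png',a[:,:,::-1])
E
```

```text
top [371.8 184.2] 53 [ 0.6571 -0.2131  0.01  ] ang 86.6 [0.073 0.008]
top [241.5 189.8] 56 [0.6487 0.2416 0.01  ] ang 85.2 [0.057 0.012]
top [211.9 217.5] 55 [0.5531 0.3442 0.01  ] ang -82.1 [0.054 0.012]
top [242.4 218.3] 56 [0.548  0.2369 0.01  ] ang -78.8 [0.054 0.012]
top [211.6 248.2] 52 [0.4473 0.3422 0.01  ] ang -87.7 [0.053 0.012]
side [380.9 165.6] 38 [ 0.4371 -0.2957  0.01  ] ang 59.5 [0.077 0.022]
side [289.9 285.1] 80 [0.6477 0.2401 0.01  ] ang 87.0 [0.057 0.009]
side [332.8 289.5] 84 [0.5473 0.2382 0.01  ] ang -79.8 [0.059 0.01 ]
side [325.2 330.3] 115 [0.5523 0.3437 0.01  ] ang -81.6 [0.055 0.009]
side [375.9 336.5] 125 [0.4465 0.3431 0.01  ] ang -87.5 [0.057 0.012]
[  496     0   144   162 10626] [565.27357425  47.46480331]
[ 297  105   81   63 4586] [336.36218927 137.02354993]
[ 388  108   64   44 2323] [419.17003874 128.64873009]
[ 115  150   55   82 2565] [136.92358674 190.21754386]
[ 297  197   89   54 4468] [340.07497762 224.42927484]
[ 254  328  149   72 6727] [332.74461127 369.42619295]
[ 490  349  150   51 3603] [569.98279212 381.88009992]
[[297. 250.]
 [297. 197.]
 [385. 197.]
 [385. 250.]] [[ 0.4361  0.0488  0.012 ]
 [ 0.6179  0.0471  0.012 ]
 [ 0.6106 -0.2566  0.012 ]
 [ 0.4292 -0.2479  0.012 ]]
(310, 210) [0.5715 0.0028 0.0121]
(310, 240) [0.4691 0.0046 0.0076]
(345, 240) [ 0.4661 -0.114   0.0128]
(270, 240) [ 0.4726  0.1428 -0.0031]
(242, 190) [0.6475 0.2395 0.011 ]
(338, 219) [ 0.5372 -0.0922  0.0207]
(347, 221) [ 0.5306 -0.1228  0.0124]
```

View pics/c1.png

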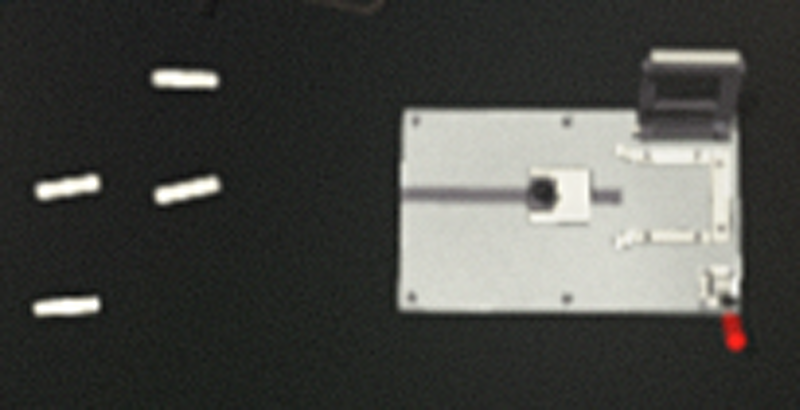

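View pics/c2.png

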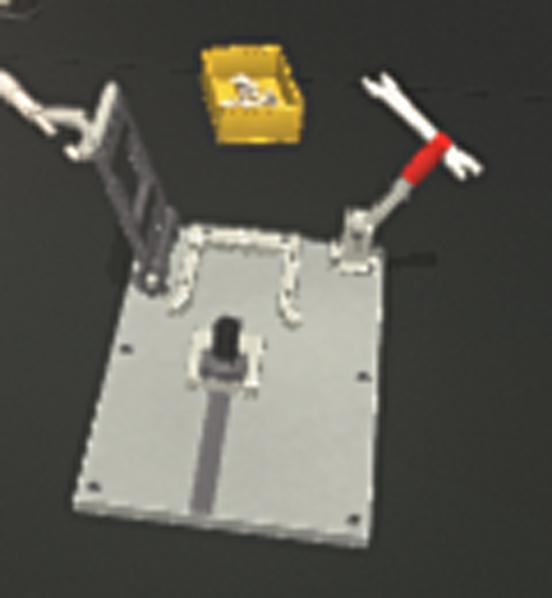

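```bash
cat >> h.py <<'E'
def platefit(c,lo=75):
    g=cv2.GaussianBlur(c['img'],(3,3),0).astype(int); m=((g.min(2)>lo)&(g.max(2)-g.min(2)<45)).astype(np.uint8)
    n,l,s,cc=cv2.connectedComponentsWithStats(m)
    q=proj(c,[.46,-.03,.012])[0].round().astype(int); i=l[q[1],q[0]]
    cn=cv2.findContours((l==i).astype(np.uint8),0,cv2.CHAIN_APPROX_NONE)[0]
    cn=max(cn,key=len)[:,0]; P=onz(c,cn,.012)[:,:2]
    return P
def linefit(P,ax):  # ax=0: line x=a+b*y ; robust
    u,v=P[:,1-ax],P[:,ax]
    k=np.ones(len(u),bool)
    for _ in range(6):
        b,a=np.polyfit(u[k],v[k],1); r=abs(v-a-b*u); k=r<max(.0015,1.5*np.median(r))
    return a,b,k.sum()
E
python3 - <<'E'
from h import *
for n in('top','side'):
    c=shot(n); P=platefit(c)
    x,y=P.T
    near=P[(abs(x-.433)<.012)&(y<.03)&(y>-.17)]; far=P[(abs(x-.613)<.015)&(y<.03)&(y>-.12)]
    left=P[(abs(y-.048)<.015)&(x>.45)&(x<.6)]; right=P[(abs(y+.252)<.012)&(x>.46)&(x<.56)]
    for nm,L,ax in(('near',near,0),('far',far,0),('left',left,1),('right',right,1)):
        if len(L)>5:
            a,b,k=linefit(L,ax); u=-.1 if ax==0 else .52
            print(n,nm,'at',u,':',round(a+b*u,4),'slope deg',round(np.degrees(np.arctan(b)),2),k)
    # bright fittings on plate
    g=c['img'].astype(int); m=((g.min(2)>190)).astype(np.uint8)
    nn,l,s,cc=cv2.connectedComponentsWithStats(m)
    for i in range(1,nn):
        w=onz(c,cc[i],.022)[0]
        if .42<w[0]<.65 and -.27<w[1]<.05 and s[i,4]>3:
            Q=onz(c,np.argwhere(l==i)[:,::-1],.022); print('  bright',cc[i].round(1),s[i,4],Q[:,:2].min(0).round(4),Q[:,:2].max(0).round(4))
    r=(g[:,:,0]>130)&(g[:,:,1]<70)&(g[:,:,2]<70)
    nn,l,s,cc=cv2.connectedComponentsWithStats(r.astype(np.uint8))
    for i in range(1,nn):
        if s[i,4]>8: print('  red',cc[i].round(1),s[i],onz(c,cc[i],.1)[0].round(3))
    # knob
    q=proj(c,[.533,-.077,.05])[0].round().astype(int)
    sub=g[q[1]-14:q[1]+15,q[0]-14:q[0]+15].max(2); mm=(sub<60).astype(np.uint8)
    nn,l,s,cc=cv2.connectedComponentsWithStats(mm)
    for i in range(1,nn):
        if s[i,4]>8: print('  dark',(cc[i]+q-14).round(1),s[i])
E
```

```text
top near at -0.1 : 0.4329 slope deg 1.29 58
top far at -0.1 : 0.6114 slope deg 3.08 30
top left at 0.52 : 0.048 slope deg -0.56 39
top right at 0.52 : -0.2487 slope deg -2.72 23
  bright [336.4 224.6] 3262 [ 0.4367 -0.2431] [0.6086 0.0445]
  bright [380.6 240. ] 36 [ 0.4457 -0.2419] [ 0.4759 -0.2214]
  bright [377.  247.2] 4 [ 0.4363 -0.2234] [ 0.4397 -0.2167]
  red [136.7 115.8] [131 104  18  21 110] [0.902 0.597 0.1  ]
  red [382.8 254.9] [380 251   6   9  37] [ 0.411 -0.227  0.1  ]
  red [123.6 272.2] [117 262  14  21 199] [0.369 0.604 0.1  ]
  red [513.5 371. ] [510 366   7  12  39] [ 0.042 -0.619  0.1  ]
  dark [334.1 218.7] [12 12  5  4 16]
side near at -0.1 : 0.4338 slope deg 2.03 43
side far at -0.1 : 0.6114 slope deg 2.1 33
side left at 0.52 : 0.0561 slope deg -2.2 44
side right at 0.52 : -0.2549 slope deg -6.31 19
  bright [377.5 166.5] 4 [ 0.4485 -0.2729] [ 0.4519 -0.2664]
  bright [342.3 170.7] 10 [ 0.5593 -0.2364] [ 0.5695 -0.2192]
  bright [356.8 173.5] 53 [ 0.4929 -0.2358] [ 0.5532 -0.1742]
  bright [372.4 174.2] 5 [ 0.4643 -0.2287] [ 0.4677 -0.2174]
  bright [340.8 177.2] 12 [ 0.5634 -0.2024] [ 0.5698 -0.1746]
  bright [376.4 177.6] 8 [ 0.4449 -0.2087] [ 0.4609 -0.2022]
  bright [338.8 183.9] 11 [ 0.566  -0.1635] [ 0.5748 -0.1418]
  bright [362.4 186.5] 11 [ 0.4877 -0.1631] [ 0.5008 -0.1429]
  bright [382.  187.5] 4 [ 0.4354 -0.1627] [ 0.4354 -0.1473]
  bright [342.6 195.7] 25 [ 0.5466 -0.115 ] [ 0.5573 -0.0703]
  bright [354.3 197. ] 35 [ 0.5114 -0.1187] [ 0.526  -0.0664]
  bright [381.  199.5] 4 [ 0.4384 -0.1023] [ 0.4385 -0.0881]
  bright [381.  206.5] 4 [ 0.4384 -0.0696] [ 0.4384 -0.056 ]
  bright [380.  217.5] 4 [ 0.4412 -0.0207] [ 0.4412 -0.0081]
  red [482.4 119.1] [479 117  10   4  18] [ 0.072 -0.53   0.1  ]
  red [392.3 154.1] [388 149  10  11  49] [ 0.413 -0.229  0.1  ]
  red [ 95.5 379.8] [ 85 343  24  57 201] [0.909 0.543 0.1  ]
  dark [348.7 193.5] [12 11  5  8 30]
```

```bash
cat >> h.py <<'E'
JO=np.array([.5302,-.2227]);JY=np.radians(-2.)
JR=np.array([[np.cos(JY),-np.sin(JY)],[np.sin(JY),np.cos(JY)]])
def j2w(x,y): return JO+JR@np.array([x,y])/1000
def w2j(p): return JR.T@(np.array(p[:2])-JO)*1000
def st():
    o=monitor.get_obs(); return o
def to(x,y,z,yaw=None):
    "print tool-frame shift to reach world x,y,z after turning to yaw (turn first)"
    o=st(); p=o['ee_pos']; yw=o['tcp_rot'][2]
    if yaw is None: yaw=yw
    w=(yw-yaw+180)%360-180
    a=np.radians(yaw); dx,dy,dz=np.array([x,y,z])-p
    s=np.array([dx*np.cos(a)+dy*np.sin(a),dx*np.sin(a)-dy*np.cos(a),-dz])
    print('turn z %.2f then shift mm %s'%(w,(s*1000).round(1)),'rows>=%.1f'%(np.linalg.norm(s)/.0417), 'q',o['q'].round(0))
E
python3 - <<'E'
from h import *
k=j2w(0,144); print(k); to(k[0],k[1],.12,-2)
c=cams
E
```

```text
[ 0.53522553 -0.07878772]
turn z 17.40 then shift mm [ 373.2 -464.7  128. ] rows>=14.6 q [-75.   5.  10.  95.   0.  90.]
```

```bash
python3 -m handwheel '[[0,0,0,0,0,5.8],[0,0,0,0,0,5.8],[0,0,0,0,0,5.8],[0.018,-0.0232,0,0,0,0],[0.0187,-0.0232,0,0,0,0],[0.0187,-0.0232,0,0,0,0],[0.0187,-0.0232,0,0,0,0],[0.0187,-0.0232,0,0,0,0]]' 1
python3 -m handwheel '[[0.0187,-0.0232,0,0,0,0],[0.0187,-0.0232,0,0,0,0],[0.0187,-0.0232,0,0,0,0],[0.0187,-0.0232,0,0,0,0],[0.0187,-0.0232,0,0,0,0],[0.0187,-0.0232,0,0,0,0],[0.0187,-0.0232,0,0,0,0],[0.0187,-0.0232,0,0,0,0]]'
python3 -m handwheel '[[0.0187,-0.0232,0,0,0,0],[0.0187,-0.0232,0,0,0,0],[0.0187,-0.0232,0,0,0,0],[0.0187,-0.0232,0.02,0,0,0],[0.0187,-0.0232,0.03,0,0,0],[0.0187,-0.0232,0.03,0,0,0],[0.0187,-0.0232,0.03,0,0,0],[0,0,0.018,0,0,0]]'
python3 -c "
from h import *
k=j2w(0,144); to(k[0],k[1],.055,-2)
shot('side','s1.png')"
```

```text
time: 0.97
ee_pos: [0.2435, -0.4164, 0.2482]
tcp_rot: [180.0, -0.0, -2.0]
wrist_force: [-0.2, -0.7, 0.3]
opening: 0.0854
time: 1.63
ee_pos: [0.3996, -0.236, 0.2484]
tcp_rot: [180.0, -0.0, -2.0]
wrist_force: [-0.2, -0.9, 0.1]
opening: 0.0856
time: 2.3
ee_pos: [0.5357, -0.0771, 0.118]
tcp_rot: [-179.9, 0.1, -1.8]
wrist_force: [0.4, 0.1, -0.5]
opening: 0.0856
turn z 0.18 then shift mm [-0.4  1.7 63. ] rows>=1.5 q [ -8.   3.  -6.  81.   0. 174.]
```

```bash
python3 -m handwheel '[[0,0,0,0,0,-7.16],[0,0,0,0,0,-7.16],[0,0,0,0,0,-7.16],[0,0,0,0,0,-7.16],[0,0,0,0,0,-7.16],[0,0,0,0,0,-7.16],[0,0,0,0,0,-7.16],[0,0,0,0,0,-7.16]]' 0.2 20
python3 -m handwheel '[[0,0,0,0,0,-7.16],[0,0,0,0,0,-7.16],[0,0,0,0,0,-7.16],[0,0,0,0,0,-7.16],[0,0,0,0,0,-7.16],[0,0,0,0,0,-7.16],[0,0,0,0,0,-7.16],[0,0,0,0,0,-7.16]]'
python3 -m handwheel '[[0,0,0,0,0,-7.16],[0,0,0,0,0,-7.16],[0,0,0,0,0,-7.16],[0,0,0,0,0,-7.16],[0,0,0,0,0,-7.16],[0,0,0,0,0,-7.16],[0,0,0,0,0,-7.16],[0,0,0,0,0,-7.16]]'
python3 -m handwheel '[[0,0,0,0,0,-4],[0,0,0,0,0,-4.2],[0,-0.0015,0,0,0,0],[0,0,0,0,0,0],[0,0,0.01,0,0,0],[0,0,0,0,0,0],[0,0,0,0,0,0],[0,0,0,0,0,0]]'
python3 -c "
from h import *
k=j2w(0,144); to(k[0],k[1],.055,178)
c=shot('side'); q=proj(c,[*k,.06])[0].astype(int)
cv2.imwrite('pics/s2.png',cv2.resize(c['img'][q[1]-65:q[1]+65,q[0]-70:q[0]+70][:,:,::-1],None,fx=4.5,fy=4.5,interpolation=2))"
```

```text
time: 3.02
ee_pos: [0.5344, -0.0811, 0.1227]
tcp_rot: [180.0, -0.0, 55.6]
wrist_force: [-0.1, 0.6, -0.2]
opening: 0.0515
time: 3.68
ee_pos: [0.5344, -0.0811, 0.1227]
tcp_rot: [180.0, 0.0, 112.9]
wrist_force: [0.2, -0.7, 0.0]
opening: 0.0514
time: 4.35
ee_pos: [0.5344, -0.0811, 0.1227]
tcp_rot: [-180.0, 0.0, 170.2]
wrist_force: [0.1, -0.4, 0.6]
opening: 0.0515
time: 5.02
ee_pos: [0.5342, -0.082, 0.1113]
tcp_rot: [180.0, -0.0, 178.0]
wrist_force: [0.3, 0.7, -0.1]
opening: 0.0511
turn z 0.00 then shift mm [-0.9  3.3 56.3] rows>=1.4 q [-9.  3. -7. 80.  0. -7.]
```

View pics/s2.png

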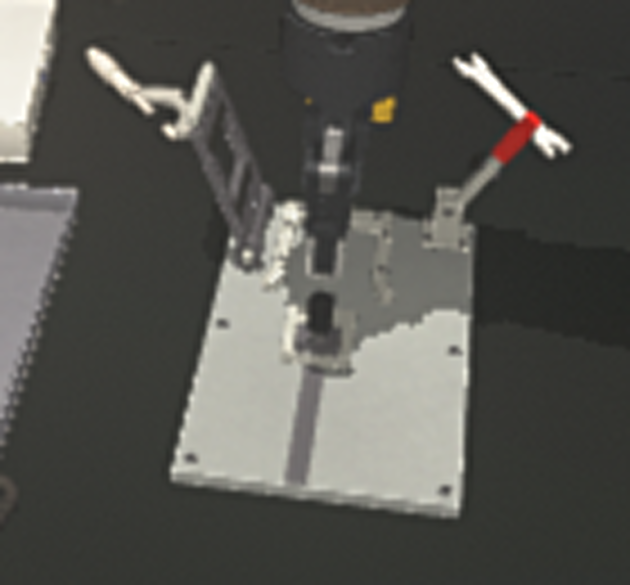

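```bash
python3 -m handwheel '[[-0.001,0.0033,0.01,0,0,0],[0,0,0.01,0,0,0],[0,0,0.01,0,0,0],[0,0,0.01,0,0,0],[0,0,0.01,0,0,0],[0,0,0.005,0,0,0],[0,0,0,0,0,0],[0,0,0,0,0,0]]'
python3 -m handwheel '[[0,0,0,0,0,0],[0,0,0,0,0,0],[0,0,0,0,0,0],[0,0,0,0,0,0],[0,0,0,0,0,0],[0,0,0,0,0,0],[0,0,0,0,0,0],[0,0,0,0,0,0]]' -1 25
python3 -c "
from h import *
print(w2j(st()['ee_pos'])); k=j2w(0,256); to(*k,.056)"
```

```text
time: 5.73
ee_pos: [0.5354, -0.0788, 0.0563]
tcp_rot: [180.0, -0.0, 178.0]
wrist_force: [-0.2, -0.3, -0.7]
opening: 0.0512
time: 6.4
ee_pos: [0.5359, -0.0788, 0.0573]
tcp_rot: [-180.0, 0.1, 178.0]
wrist_force: [-1.3, -0.1, 5.9]
opening: 0.0162
[  0.69457014 143.99644943]
turn z 0.00 then shift mm [  0.6 112.    1.3] rows>=2.7 q [ -8.   4. -12.  74.   0.  -6.]
```

```bash
python3 -m handwheel '[[0,0,-0.002,0,0,0],[0,0.008,0,0,0,0],[0,0.018,0,0,0,0],[0,0.018,0,0,0,0],[0,0.018,0,0,0,0],[0,0.018,0,0,0,0],[0,0.016,0,0,0,0],[0,0.01,0,0,0,0]]'
python3 -m handwheel '[[0,0.005,0,0,0,0],[0,0.002,0,0,0,0],[0,0.001,0,0,0,0],[0,0.001,0,0,0,0],[0,0.001,0,0,0,0],[0,0,0,0,0,0],[0,0,0,0,0,0],[0,0,0,0,0,0]]'
python3 -c "
from h import *
print(w2j(st()['ee_pos']),st()['wrist_force'])"
```

```text
time: 7.07
ee_pos: [0.5393, 0.0279, 0.0575]
tcp_rot: [-179.9, -0.0, 178.1]
wrist_force: [7.0, -3.2, -9.3]
opening: 0.0154
time: 7.73
ee_pos: [0.5395, 0.0317, 0.0574]
tcp_rot: [-179.3, -0.0, 177.8]
wrist_force: [5.0, -32.0, -7.4]
opening: 0.0155
[  0.38035571 254.57483184] [  5.04061648 -31.95103986  -7.43805002]
```

```bash
sed -i 's/JO=np.array.*/JO=np.array([.5304,-.2239]);JY=np.radians(-2.)/' h.py; cat >> h.py <<'E'
def bars():
    for nm in('top','side'):
        c=shot(nm); g=c['img'].astype(int); m=((g.min(2)>140)&(g.max(2)-g.min(2)<50)).astype(np.uint8)
        n,l,s,cc=cv2.connectedComponentsWithStats(m)
        for i in range(1,n):
            if not 25<s[i,4]<250: continue
            P=onz(c,np.argwhere(l==i)[:,::-1].astype(float),.008); m_=P.mean(0)
            if not(0.3<m_[0]<0.72 and .06<m_[1]<0.6): continue
            u,sv,vt=np.linalg.svd((P-m_)[:,:2],full_matrices=False); e=(P-m_)[:,:2]@vt.T
            print(nm,m_[:2].round(4),'ang',(np.degrees(np.arctan2(vt[0,1],vt[0,0]))%180).round(1),np.ptp(e,axis=0).round(3))
E
python3 -m handwheel '[[0,-0.002,0,0,0,0],[0,-0.001,0,0,0,0],[0,0,0,0,0,0],[0,0,0,0,0,0],[0,0,0,0,0,0],[0,0,0,0,0,0],[0,0,0,0,0,0],[0,0,0,0,0,0]]' 
python3 -c "
from h import *
o=st();print(w2j(o['ee_pos']),o['wrist_force'])"
python3 -m handwheel '[[0,0,0,0,0,0],[0,0,0,0,0,0],[0,0,0,0,0,0],[0,0,-0.01,0,0,0],[0,0,-0.02,0,0,0],[0,0,-0.02,0,0,0],[0,0,-0.02,0,0,0],[0,0,-0.02,0,0,0]]' 0
python3 -c "
from h import *
bars(); to(.648,.2408,.1,86)"
```

```text
time: 8.4
ee_pos: [0.5394, 0.0314, 0.0574]
tcp_rot: [-179.7, -0.0, 177.9]
wrist_force: [5.3, -15.9, -7.9]
opening: 0.0154
[1.35054680e-01 2.55440342e+02] [  5.32801222 -15.9272742   -7.85023939]
time: 9.07
ee_pos: [0.5393, 0.0345, 0.1505]
tcp_rot: [180.0, 0.0, 178.1]
wrist_force: [-0.0, 0.2, 0.4]
opening: 0.0425
top [0.6494 0.247 ] ang 85.7 [0.046 0.012]
top [0.5534 0.3443] ang 98.3 [0.051 0.012]
top [0.4475 0.3431] ang 91.3 [0.053 0.011]
side [0.6478 0.2396] ang 87.1 [0.06 0.01]
side [0.5474 0.2372] ang 100.3 [0.062 0.01 ]
side [0.5522 0.3433] ang 98.5 [0.058 0.009]
side [0.4464 0.3418] ang 93.2 [0.057 0.011]
turn z 92.06 then shift mm [213.2  92.5  53.1] rows>=5.7 q [ 4.  3. -3. 84.  0.  6.]
```

```bash
python3 -m handwheel '[[0,0,0,0,0,7.08],[0,0,0,0,0,7.08],[0,0,0,0,0,7.08],[0,0,0,0,0,7.08],[0,0,0,0,0,7.08],[0,0,0,0,0,7.08],[0,0,0,0,0,7.08],[0,0,0,0,0,7.08]]' -0.3 40
python3 -m handwheel '[[0,0,0,0,0,7.08],[0,0,0,0,0,7.08],[0,0,0,0,0,7.08],[0,0,0,0,0,7.08],[0,0,0,0,0,7.08],[0,0,0,0,0,0],[0.015,0.005,0,0,0,0],[0.022,0.01,0,0,0,0]]'
python3 -m handwheel '[[0.022,0.01,0,0,0,0],[0.022,0.01,0,0,0,0],[0.022,0.01,0,0,0,0],[0.022,0.01,0,0,0,0],[0.022,0.01,0.01,0,0,0],[0.022,0.01,0.02,0,0,0],[0.022,0.01,0.02,0,0,0],[0.022,0.0075,0.003,0,0,0]]'
python3 -m handwheel '[[0,0,0,0,0,0],[0,0,0,0,0,0],[0,0,0,0,0,0],[0,0,0,0,0,0],[0,0,0,0,0,0],[0,0,0,0,0,0],[0,0,0,0,0,0],[0,0,0,0,0,0]]'
python3 -c "
from h import *
bars(); to(.648,.2405,.02,86)"
```

```text
time: 9.83
ee_pos: [0.5392, 0.0344, 0.1485]
tcp_rot: [-180.0, -0.0, 121.1]
wrist_force: [0.1, 0.0, -0.3]
opening: 0.0301
time: 10.5
ee_pos: [0.5565, 0.0694, 0.149]
tcp_rot: [-180.0, 0.0, 86.2]
wrist_force: [0.6, -0.5, 0.4]
opening: 0.0299
time: 11.17
ee_pos: [0.6457, 0.2409, 0.0913]
tcp_rot: [-179.7, 0.1, 86.3]
wrist_force: [-0.3, -0.6, -0.1]
opening: 0.0301
time: 11.83
ee_pos: [0.6466, 0.2398, 0.096]
tcp_rot: [180.0, -0.0, 86.0]
wrist_force: [-0.4, -0.0, 0.6]
opening: 0.0301
top [0.6494 0.2401] ang 77.6 [0.03  0.011]
top [0.551  0.2237] ang 98.9 [0.028 0.012]
side [0.6484 0.2448] ang 86.8 [0.044 0.009]
side [0.5474 0.2369] ang 100.6 [0.056 0.009]
side [0.5525 0.3414] ang 98.5 [0.053 0.009]
side [0.4461 0.3408] ang 92.9 [0.055 0.009]
turn z -0.00 then shift mm [ 0.6  1.5 75.7] rows>=1.8 q [ 20.  24.  16.  82.   0. 114.]
```

```bash
python3 -m handwheel '[[0,0.0015,0.015,0,0,0],[0,0,0.015,0,0,0],[0,0,0.015,0,0,0],[0,0,0.015,0,0,0],[0,0,0.01,0,0,0],[0,0,0.006,0,0,0],[0,0,0,0,0,0],[0,0,0,0,0,0]]'
python3 -m handwheel '[[0,0,0,0,0,0],[0,0,0,0,0,0],[0,0,0,0,0,0],[0,0,0,0,0,0],[0,0,0,0,0,0],[0,0,0,0,0,0],[0,0,0,0,0,0],[0,0,0,0,0,0]]' -1 40
python3 -m handwheel '[[0,0,0,0,0,0],[0,0,0,0,0,0],[0,0,-0.01,0,0,0],[0,0,-0.015,0,0,0],[0,0,-0.02,0,0,0],[0,0,-0.02,0,0,0],[0,0,-0.015,0,0,0],[0,0,0,0,0,0]]'
python3 -c "
from h import *
c=shot('side');o=st();q=proj(c,o['ee_pos'])[0].astype(int)
cv2.imwrite('pics/s3.png',cv2.resize(c['img'][q[1]-60:q[1]+60,q[0]-70:q[0]+70][:,:,::-1],None,fx=4,fy=4,interpolation=2))
k=j2w(0,84); to(*k,.08,178)"
```

```text
time: 12.6
ee_pos: [0.6481, 0.2401, 0.0199]
tcp_rot: [180.0, -0.0, 86.0]
wrist_force: [0.9, -0.2, -0.2]
opening: 0.03
time: 13.27
ee_pos: [0.6487, 0.2403, 0.0209]
tcp_rot: [179.9, -0.0, 86.0]
wrist_force: [-0.9, -0.6, 5.7]
opening: 0.0084
time: 13.93
ee_pos: [0.6493, 0.2406, 0.104]
tcp_rot: [179.7, -0.1, 86.0]
wrist_force: [0.1, 0.4, 0.8]
opening: 0.0084
turn z -92.00 then shift mm [ 102.2 -384.1   21.7] rows>=9.5 q [ 20.  24.  17.  83.   0. 114.]
```

View pics/s3.png

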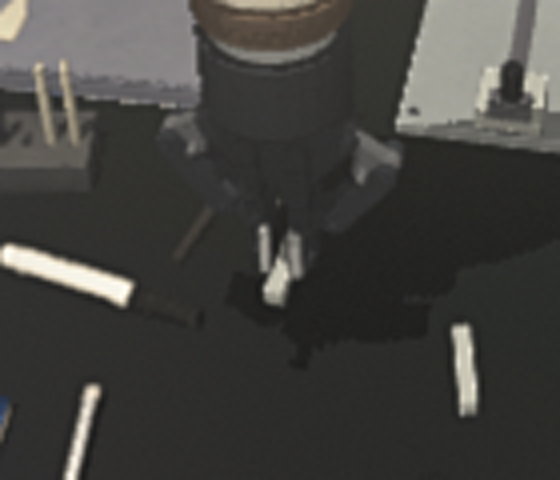

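```bash
python3 -m handwheel '[[0,0,0,0,0,-7.08],[0,0,0,0,0,-7.08],[0,0,0,0,0,-7.08],[0,0,0,0,0,-7.08],[0,0,0,0,0,-7.08],[0,0,0,0,0,-7.08],[0,0,0,0,0,-7.08],[0,0,0,0,0,-7.08]]'
python3 -m handwheel '[[0,0,0,0,0,-7.08],[0,0,0,0,0,-7.08],[0,0,0,0,0,-7.08],[0,0,0,0,0,-7.08],[0,0,0,0,0,-7.08],[0.005,-0.015,0,0,0,0],[0.007,-0.028,0,0,0,0],[0.009,-0.03,0,0,0,0]]'
python3 -m handwheel '[[0.009,-0.03,0,0,0,0],[0.009,-0.03,0,0,0,0],[0.009,-0.03,0,0,0,0],[0.009,-0.03,0,0,0,0],[0.009,-0.03,0,0,0,0],[0.009,-0.03,0,0,0,0],[0.009,-0.03,0,0,0,0],[0.009,-0.03,0,0,0,0]]'
python3 -m handwheel '[[0.009,-0.03,0,0,0,0],[0,-0.025,0,0,0,0],[0,-0.01,0,0,0,0],[0,0,0,0,0,0],[0,0,0,0,0,0],[0,0,0,0,0,0],[0,0,0,0,0,0],[0,0,0,0,0,0]]'
python3 -c "
from h import *
k=j2w(0,90); to(*k,.033,178);bars()"
```

```text
time: 14.65
ee_pos: [0.6474, 0.2398, 0.0978]
tcp_rot: [-179.9, -0.1, 143.0]
wrist_force: [0.0, -0.5, 0.0]
opening: 0.0082
time: 15.32
ee_pos: [0.6236, 0.1677, 0.0974]
tcp_rot: [-180.0, -0.1, 178.1]
wrist_force: [-0.1, -1.2, -0.6]
opening: 0.0081
time: 15.98
ee_pos: [0.543, -0.0707, 0.0981]
tcp_rot: [180.0, -0.1, 178.0]
wrist_force: [1.1, -0.8, -0.8]
opening: 0.008
time: 16.65
ee_pos: [0.5333, -0.1332, 0.0994]
tcp_rot: [180.0, -0.0, 178.1]
wrist_force: [0.4, -0.2, -0.8]
opening: 0.0085
turn z 0.13 then shift mm [-0.3 -0.8 66.4] rows>=1.6 q [-14.   5.  -7.  79.   0. -12.]
top [0.5534 0.3443] ang 98.3 [0.051 0.012]
top [0.5484 0.2369] ang 100.8 [0.054 0.012]
top [0.4475 0.3431] ang 91.3 [0.053 0.011]
side [0.5474 0.2375] ang 100.2 [0.062 0.01 ]
side [0.5523 0.3427] ang 98.5 [0.058 0.009]
side [0.4463 0.3421] ang 92.9 [0.057 0.011]
```

```bash
python3 -m handwheel '[[0,-0.0008,0.02,0,0,0],[0,0,0.02,0,0,0],[0,0,0.015,0,0,0],[0,0,0.007,0,0,0],[0,0,0.002,0,0,0],[0,0,0.002,0,0,0],[0,0,0,0,0,0],[0,0,0,0,0,0]]'
python3 -m handwheel '[[0,0,0,0,0,0],[0,0,0,0,0,0],[0,0,0,0,0,0],[0,0,0,0,0,0],[0,0,-0.01,0,0,0],[0,0,-0.02,0,0,0],[0,0,-0.02,0,0,0],[0,0,-0.02,0,0,0]]' -0.58
python3 -m handwheel '[[0,0.02,0,0,0,0],[0,0.03,0,0,0,0],[0,0.03,0,0,0,0],[0,0.03,0,0,0,0],[0,0.03,0,0,0,0],[0,0.03,0,0,0,0],[0,0.03,0,0,0,0],[0,0.03,0,0,0,0]]' -0.3
python3 -c "
from h import *
to(.548,.2373,.1,100.5)
c=shot('side');q=proj(c,[*j2w(0,100),.02])[0].astype(int)
cv2.imwrite('pics/s4.png',cv2.resize(c['img'][q[1]-60:q[1]+60,q[0]-70:q[0]+70][:,:,::-1],None,fx=4,fy=4,interpolation=2))"
```

```text
time: 17.42
ee_pos: [0.5337, -0.1351, 0.0346]
tcp_rot: [-180.0, 0.1, 178.0]
wrist_force: [-0.7, 0.2, -0.9]
opening: 0.008
time: 18.08
ee_pos: [0.533, -0.135, 0.1052]
tcp_rot: [-180.0, 0.0, 178.0]
wrist_force: [-0.4, 0.4, -0.2]
opening: 0.0177
time: 18.75
ee_pos: [0.541, 0.0963, 0.1046]
tcp_rot: [180.0, 0.0, 178.0]
wrist_force: [0.5, 0.3, 0.5]
opening: 0.03
turn z 77.54 then shift mm [137.3  32.6   4.6] rows>=3.4 q [10.  4. -6. 79.  0. 12.]
```

View pics/s4.png

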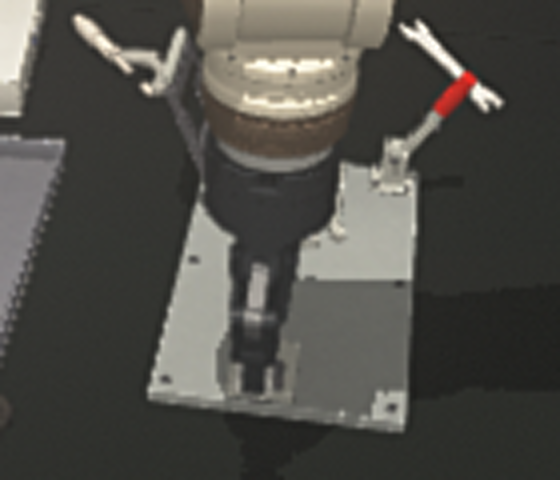

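```bash
python3 -m handwheel '[[0,0,0,0,0,7.05],[0,0,0,0,0,7.05],[0,0,0,0,0,7.05],[0,0,0,0,0,7.05],[0,0,0,0,0,7.05],[0,0,0,0,0,7.05],[0,0,0,0,0,7.05],[0,0,0,0,0,7.05]]' -0.3 40
python3 -m handwheel '[[0,0,0,0,0,7.05],[0,0,0,0,0,7.05],[0,0,0,0,0,7.05],[0.02,0.005,0,0,0,0],[0.03,0.007,0,0,0,0],[0.03,0.007,0,0,0,0],[0.03,0.007,0,0,0,0],[0.022,0.006,0,0,0,0]]'
python3 -m handwheel '[[0,0,0.01,0,0,0],[0,0,0.01,0,0,0],[0,0,0.01,0,0,0],[0,0,0,0,0,0],[0,0,0,0,0,0],[0,0,0,0,0,0],[0,0,0,0,0,0],[0,0,0,0,0,0]]'
python3 -c "
from h import *
to(.548,.2373,.0205,100.5);bars()"
```

```text
time: 19.47
ee_pos: [0.5411, 0.0948, 0.1045]
tcp_rot: [180.0, 0.0, 121.3]
wrist_force: [-0.4, -0.2, 0.2]
opening: 0.0303
time: 20.13
ee_pos: [0.5484, 0.2326, 0.1045]
tcp_rot: [180.0, -0.0, 100.5]
wrist_force: [0.1, -0.7, -0.3]
opening: 0.0301
time: 20.8
ee_pos: [0.5488, 0.2302, 0.0742]
tcp_rot: [179.9, -0.0, 100.5]
wrist_force: [0.1, 0.5, 0.5]
opening: 0.03
turn z -0.04 then shift mm [ 7.2  0.5 53.7] rows>=1.3 q [ 23.  11.  -2.  77.  -0. 102.]
side [0.5464 0.2418] ang 99.7 [0.047 0.009]
side [0.5525 0.3414] ang 98.5 [0.053 0.009]
side [0.4461 0.3408] ang 92.9 [0.055 0.009]
```

```bash
python3 -m handwheel '[[0.007,0.0005,0.01,0,0,0],[0,0,0.01,0,0,0],[0,0,0.01,0,0,0],[0,0,0.01,0,0,0],[0,0,0.01,0,0,0],[0,0,0.0035,0,0,0],[0,0,0,0,0,0],[0,0,0,0,0,0]]'
python3 -m handwheel '[[0,0,0,0,0,0],[0,0,0,0,0,0],[0,0,0,0,0,0],[0,0,0,0,0,0],[0,0,0,0,0,0],[0,0,0,0,0,0],[0,0,0,0,0,0],[0,0,0,0,0,0]]' -1 40
python3 -m handwheel '[[0,0,-0.01,0,0,0],[0,0,-0.02,0,0,0],[0,0,-0.025,0,0,0],[0,0,-0.025,0,0,0],[0,0,0,0,0,0],[0,0,0,0,0,-7.05],[0,0,0,0,0,-7.05],[0,0,0,0,0,-7.05]]'
python3 -m handwheel '[[0,0,0,0,0,-7.05],[0,0,0,0,0,-7.05],[0,0,0,0,0,-7.05],[0,0,0,0,0,-7.05],[0,0,0,0,0,-7.05],[0,0,0,0,0,-7.05],[0,0,0,0,0,-7.05],[0,0,0,0,0,-7.05]]'
python3 -m handwheel '[[0,-0.015,0,0,0,0],[0,-0.025,0,0,0,0],[0,-0.03,0,0,0,0],[0,-0.03,0,0,0,0],[0,-0.03,0,0,0,0],[0,-0.03,0,0,0,0],[0,-0.03,0,0,0,0],[0,-0.03,0,0,0,0]]'
python3 -m handwheel '[[0,-0.03,0,0,0,0],[0,-0.03,0,0,0,0],[0,-0.03,0,0,0,0],[0,-0.02,0,0,0,0],[0,-0.01,0,0,0,0],[0,0,0,0,0,0],[0,0,0,0,0,0],[0,0,0,0,0,0]]'
python3 -c "
from h import *
k=j2w(0,121); to(*k,.0335,178);bars()"
```

```text
time: 21.57
ee_pos: [0.5476, 0.2373, 0.0199]
tcp_rot: [-180.0, 0.0, 100.5]
wrist_force: [0.4, -0.3, 0.3]
opening: 0.0298
time: 22.23
ee_pos: [0.5481, 0.2376, 0.0209]
tcp_rot: [179.9, -0.0, 100.5]
wrist_force: [0.6, -0.6, 5.3]
opening: 0.0084
time: 22.9
ee_pos: [0.5475, 0.2374, 0.1003]
tcp_rot: [-180.0, -0.0, 122.0]
wrist_force: [-0.9, -0.9, -1.1]
opening: 0.0083
time: 23.57
ee_pos: [0.5474, 0.2374, 0.1001]
tcp_rot: [-180.0, -0.0, 178.4]
wrist_force: [0.1, -0.0, -0.4]
opening: 0.0083
time: 24.23
ee_pos: [0.5394, 0.0156, 0.1002]
tcp_rot: [-180.0, -0.0, 177.9]
wrist_force: [0.8, 0.5, -0.4]
opening: 0.0086
time: 24.9
ee_pos: [0.5359, -0.1016, 0.1001]
tcp_rot: [180.0, -0.0, 178.0]
wrist_force: [0.2, -0.2, -0.4]
opening: 0.0083
turn z 0.03 then shift mm [ 1.3 -1.4 66.6] rows>=1.6 q [-11.   4.  -7.  79.   0.  -9.]
top [0.5534 0.3443] ang 98.3 [0.051 0.012]
top [0.4475 0.3427] ang 91.8 [0.053 0.01 ]
side [0.5523 0.3425] ang 98.4 [0.055 0.009]
side [0.4463 0.3421] ang 92.3 [0.057 0.012]
```

```bash
python3 -m handwheel '[[0.0013,-0.0014,0.02,0,0,0],[0,0,0.02,0,0,0],[0,0,0.015,0,0,0],[0,0,0.007,0,0,0],[0,0,0.003,0,0,0],[0,0,0.0015,0,0,0],[0,0,0,0,0,0],[0,0,0,0,0,0]]'
python3 -m handwheel '[[0,0,0,0,0,0],[0,0,0,0,0,0],[0,0,0,0,0,0],[0,0,0,0,0,0],[0,0,-0.01,0,0,0],[0,0,-0.02,0,0,0],[0,0,-0.02,0,0,0],[0,0,-0.02,0,0,0]]' -0.58
python3 -m handwheel '[[0,0.02,0,0,0,0],[0,0.03,0,0,0,0],[0,0.03,0,0,0,0],[0,0.03,0,0,0,0],[0,0.03,0,0,0,0],[0,0.03,0,0,0,0],[0,0.03,0,0,0,0],[0,0.03,0,0,0,0]]' -0.3
python3 -m handwheel '[[0,0.03,0,0,0,0],[0,0.03,0,0,0,0],[0,0.03,0,0,0,0],[0,0.03,0,0,0,0],[0,0.03,0,0,0,0],[0,0.03,0,0,0,0],[0,0.02,0,0,0,0],[0,0.01,0,0,0,0]]' -0.3
python3 -m handwheel '[[0,0,0,0,0,6.63],[0,0,0,0,0,6.63],[0,0,0,0,0,6.63],[0,0,0,0,0,6.63],[0,0,0,0,0,6.63],[0,0,0,0,0,6.63],[0,0,0,0,0,6.63],[0,0,0,0,0,6.63]]'
python3 -m handwheel '[[0,0,0,0,0,6.63],[0,0,0,0,0,6.63],[0,0,0,0,0,6.63],[0,0,0,0,0,6.63],[0,0,0,0,0,0],[0,0,0,0,0,0],[0,0,0,0,0,0],[0,0,0,0,0,0]]'
python3 -c "
from h import *
to(.5528,.3434,.0205,98.4);bars()"
```

```text
time: 25.67
ee_pos: [0.5352, -0.1036, 0.0346]
tcp_rot: [-180.0, 0.1, 178.1]
wrist_force: [0.4, -0.1, -0.3]
opening: 0.0085
time: 26.33
ee_pos: [0.5345, -0.1037, 0.1051]
tcp_rot: [-180.0, -0.0, 178.0]
wrist_force: [0.5, 0.0, 1.1]
opening: 0.0179
time: 27.0
ee_pos: [0.5425, 0.1277, 0.1046]
tcp_rot: [180.0, 0.1, 178.0]
wrist_force: [-0.0, 0.6, 1.2]
opening: 0.0296
time: 27.67
ee_pos: [0.5494, 0.3385, 0.1041]
tcp_rot: [180.0, 0.0, 178.2]
wrist_force: [0.8, 0.4, -0.2]
opening: 0.0297
time: 28.33
ee_pos: [0.5499, 0.3353, 0.1042]
tcp_rot: [180.0, 0.0, 124.6]
wrist_force: [-0.1, -0.0, -0.8]
opening: 0.0296
time: 29.0
ee_pos: [0.5498, 0.3358, 0.1038]
tcp_rot: [180.0, -0.0, 98.6]
wrist_force: [-0.9, 0.9, -0.0]
opening: 0.0302
turn z 0.22 then shift mm [ 7.   4.1 83.3] rows>=2.0 q [ 31.  17.   9.  81.  -0. 113.]
top [0.5538 0.3417] ang 94.2 [0.039 0.011]
top [0.4477 0.3392] ang 89.6 [0.046 0.01 ]
side [0.5479 0.0835] ang 24.7 [0.06  0.021]
side [0.5517 0.3448] ang 96.9 [0.051 0.009]
side [0.4461 0.3408] ang 92.9 [0.055 0.009]
```

```bash
python3 -m handwheel '[[0.007,0.004,0.015,0,0,0.2],[0,0,0.02,0,0,0],[0,0,0.02,0,0,0],[0,0,0.015,0,0,0],[0,0,0.01,0,0,0],[0,0,0.0033,0,0,0],[0,0,0,0,0,0],[0,0,0,0,0,0]]'
python3 -m handwheel '[[0,0,0,0,0,0],[0,0,0,0,0,0],[0,0,0,0,0,0],[0,0,0,0,0,0],[0,0,0,0,0,0],[0,0,0,0,0,0],[0,0,0,0,0,0],[0,0,0,0,0,0]]' -1 40
python3 -m handwheel '[[0,0,-0.01,0,0,0],[0,0,-0.02,0,0,0],[0,0,-0.025,0,0,0],[0,0,-0.025,0,0,0],[0,0,0,0,0,0],[0,0,0,0,0,-6.63],[0,0,0,0,0,-6.63],[0,0,0,0,0,-6.63]]'
python3 -m handwheel '[[0,0,0,0,0,-6.63],[0,0,0,0,0,-6.63],[0,0,0,0,0,-6.63],[0,0,0,0,0,-6.63],[0,0,0,0,0,-6.63],[0,0,0,0,0,-6.63],[0,0,0,0,0,-6.63],[0,0,0,0,0,-6.63]]'
python3 -m handwheel '[[0,0,0,0,0,-6.63],[0,-0.01,0,0,0,0],[0,-0.02,0,0,0,0],[0,-0.03,0,0,0,0],[0,-0.03,0,0,0,0],[0,-0.03,0,0,0,0],[0,-0.03,0,0,0,0],[0,-0.03,0,0,0,0]]'
python3 -m handwheel '[[0,-0.03,0,0,0,0],[0,-0.03,0,0,0,0],[0,-0.03,0,0,0,0],[0,-0.03,0,0,0,0],[0,-0.03,0,0,0,0],[0,-0.03,0,0,0,0],[0,-0.03,0,0,0,0],[0,-0.015,0,0,0,0]]'
python3 -m handwheel '[[0,-0.01,0,0,0,0],[0,0,0,0,0,0],[0,0,0,0,0,0],[0,0,0,0,0,0],[0,0,0,0,0,0],[0,0,0,0,0,0],[0,0,0,0,0,0],[0,0,0,0,0,0]]'
python3 -c "
from h import *
k=j2w(0,152); to(*k,.0335,178);bars()"
```

```text
time: 29.77
ee_pos: [0.5529, 0.3438, 0.0208]
tcp_rot: [180.0, -0.0, 98.3]
wrist_force: [0.4, 0.5, 1.3]
opening: 0.03
time: 30.43
ee_pos: [0.5533, 0.344, 0.0216]
tcp_rot: [179.9, -0.1, 98.3]
wrist_force: [-0.4, 0.2, 6.0]
opening: 0.0085
time: 31.1
ee_pos: [0.5526, 0.3435, 0.1007]
tcp_rot: [180.0, 0.0, 118.5]
wrist_force: [0.5, -0.1, -0.1]
opening: 0.0081
time: 31.77
ee_pos: [0.5525, 0.3434, 0.1005]
tcp_rot: [-180.0, -0.0, 171.5]
wrist_force: [-0.1, 0.2, -0.8]
opening: 0.0085
time: 32.43
ee_pos: [0.5453, 0.1617, 0.1005]
tcp_rot: [-180.0, 0.0, 177.6]
wrist_force: [1.2, 0.2, -0.2]
opening: 0.0083
time: 33.1
ee_pos: [0.5365, -0.0644, 0.1006]
tcp_rot: [-180.0, 0.0, 177.5]
wrist_force: [0.6, -0.9, -0.4]
opening: 0.0085
time: 33.77
ee_pos: [0.537, -0.0706, 0.1003]
tcp_rot: [180.0, -0.0, 177.9]
wrist_force: [0.2, -0.2, -0.4]
opening: 0.0087
turn z -0.12 then shift mm [ 1.3 -1.4 66.8] rows>=1.6 q [-7.  4. -8. 79.  0. -5.]
top [0.4478 0.3426] ang 92.1 [0.053 0.011]
side [0.4463 0.3421] ang 92.3 [0.057 0.012]
```

```bash
python3 -m handwheel '[[0.0013,-0.0014,0.02,0,0,0],[0,0,0.02,0,0,0],[0,0,0.015,0,0,0],[0,0,0.007,0,0,0],[0,0,0.003,0,0,0],[0,0,0.0015,0,0,0],[0,0,0,0,0,0],[0,0,0,0,0,0]]'
python3 -m handwheel '[[0,0,0,0,0,0],[0,0,0,0,0,0],[0,0,0,0,0,0],[0,0,0,0,0,0],[0,0,-0.01,0,0,0],[0,0,-0.02,0,0,0],[0,0,-0.02,0,0,0],[0,0,-0.02,0,0,0]]' -0.58
python3 -m handwheel '[[0,0.015,0,0,0,0],[0,0.025,0,0,0,0],[0,0.03,0,0,0,0],[0.01,0.03,0,0,0,0],[0.01,0.03,0,0,0,0],[0.01,0.03,0,0,0,0],[0.01,0.03,0,0,0,0],[0.01,0.03,0,0,0,0]]' -0.3
python3 -m handwheel '[[0.01,0.03,0,0,0,0],[0.01,0.03,0,0,0,0],[0.01,0.03,0,0,0,0],[0.01,0.03,0,0,0,0],[0.01,0.03,0,0,0,0],[0.003,0.02,0,0,0,0],[0,0.015,0,0,0,0],[0,0.006,0,0,0,0]]' -0.3
python3 -m handwheel '[[0,0,0,0,0,7.12],[0,0,0,0,0,7.12],[0,0,0,0,0,7.12],[0,0,0,0,0,7.12],[0,0,0,0,0,7.12],[0,0,0,0,0,7.12],[0,0,0,0,0,7.12],[0,0,0,0,0,7.12]]'
python3 -m handwheel '[[0,0,0,0,0,7.12],[0,0,0,0,0,7.12],[0,0,0,0,0,7.12],[0,0,0,0,0,7.12],[0,0,0,0,0,0],[0,0,0,0,0,0],[0,0,0,0,0,0],[0,0,0,0,0,0]]'
python3 -c "
from h import *
to(.447,.3424,.0205,92.3);bars()"
```

```text
time: 34.53
ee_pos: [0.5362, -0.0726, 0.0348]
tcp_rot: [-180.0, 0.1, 177.8]
wrist_force: [0.1, -0.3, -0.1]
opening: 0.0083
time: 35.2
ee_pos: [0.5355, -0.0725, 0.1053]
tcp_rot: [-180.0, 0.0, 177.8]
wrist_force: [-0.5, 0.5, 1.5]
opening: 0.0175
time: 35.87
ee_pos: [0.4934, 0.1506, 0.1048]
tcp_rot: [180.0, 0.0, 177.8]
wrist_force: [-0.2, -0.0, -0.1]
opening: 0.0297
time: 36.53
ee_pos: [0.4482, 0.3439, 0.1043]
tcp_rot: [180.0, 0.0, 177.9]
wrist_force: [0.5, 0.6, 0.7]
opening: 0.0297
time: 37.2
ee_pos: [0.4489, 0.3411, 0.1041]
tcp_rot: [180.0, 0.0, 120.5]
wrist_force: [0.6, -0.1, 0.7]
opening: 0.0302
time: 37.87
ee_pos: [0.4484, 0.3418, 0.1039]
tcp_rot: [180.0, 0.0, 92.5]
wrist_force: [0.5, 0.5, -0.5]
opening: 0.0298
turn z 0.25 then shift mm [ 0.6 -1.4 83.4] rows>=2.0 q [ 37.   6.  -4.  79.  -0. 125.]
top [0.5753 0.5236] ang 90.0 [0.041 0.014]
top [0.4475 0.3473] ang 92.8 [0.046 0.01 ]
side [0.3639 0.0889] ang 24.8 [0.083 0.023]
side [0.4459 0.3452] ang 92.9 [0.045 0.009]
```

```bash
python3 -m handwheel '[[0.0006,-0.0014,0.015,0,0,0.2],[0,0,0.02,0,0,0],[0,0,0.02,0,0,0],[0,0,0.015,0,0,0],[0,0,0.01,0,0,0],[0,0,0.0033,0,0,0],[0,0,0,0,0,0],[0,0,0,0,0,0]]'
python3 -m handwheel '[[0,0,0,0,0,0],[0,0,0,0,0,0],[0,0,0,0,0,0],[0,0,0,0,0,0],[0,0,0,0,0,0],[0,0,0,0,0,0],[0,0,0,0,0,0],[0,0,0,0,0,0]]' -1 40
python3 -m handwheel '[[0,0,-0.01,0,0,0],[0,0,-0.02,0,0,0],[0,0,-0.025,0,0,0],[0,0,-0.025,0,0,0],[0,0,0,0,0,-7.12],[0,0,0,0,0,-7.12],[0,0,0,0,0,-7.12],[0,0,0,0,0,-7.12]]'
python3 -m handwheel '[[0,0,0,0,0,-7.12],[0,0,0,0,0,-7.12],[0,0,0,0,0,-7.12],[0,0,0,0,0,-7.12],[0,0,0,0,0,-7.12],[0,0,0,0,0,-7.12],[0,0,0,0,0,-7.12],[0,0,0,0,0,-7.12]]'
python3 -m handwheel '[[0,0,0,0,0,0],[0,-0.01,0,0,0,0],[-0.01,-0.02,0,0,0,0],[-0.01,-0.03,0,0,0,0],[-0.01,-0.03,0,0,0,0],[-0.01,-0.03,0,0,0,0],[-0.01,-0.03,0,0,0,0],[-0.01,-0.03,0,0,0,0]]'
python3 -m handwheel '[[-0.01,-0.03,0,0,0,0],[-0.01,-0.03,0,0,0,0],[-0.01,-0.03,0,0,0,0],[-0.01,-0.03,0,0,0,0],[-0.003,-0.03,0,0,0,0],[0,-0.03,0,0,0,0],[0,-0.02,0,0,0,0],[0,0,0,0,0,0]]'
python3 -m handwheel '[[0,0,0,0,0,0],[0,0,0,0,0,0],[0,0,0,0,0,0],[0,0,0,0,0,0],[0,0,0,0,0,0],[0,0,0,0,0,0],[0,0,0,0,0,0],[0,0,0,0,0,0]]'
python3 -c "
from h import *
k=j2w(0,183); to(*k,.0335,178);bars()"
```

```text
time: 38.63
ee_pos: [0.4471, 0.3429, 0.0213]
tcp_rot: [180.0, -0.0, 92.2]
wrist_force: [-0.2, 0.3, 0.1]
opening: 0.03
time: 39.3
ee_pos: [0.4474, 0.3431, 0.0217]
tcp_rot: [179.9, -0.1, 92.2]
wrist_force: [-0.6, -0.1, 6.5]
opening: 0.0086
time: 39.97
ee_pos: [0.4468, 0.3426, 0.1014]
tcp_rot: [180.0, -0.0, 121.0]
wrist_force: [0.8, -0.1, -0.5]
opening: 0.0082
time: 40.63
ee_pos: [0.4468, 0.3426, 0.1012]
tcp_rot: [180.0, 0.0, 178.0]
wrist_force: [0.1, -0.4, -0.0]
opening: 0.0082
time: 41.3
ee_pos: [0.4992, 0.1583, 0.1009]
tcp_rot: [-180.0, 0.0, 177.4]
wrist_force: [0.3, -0.2, -1.0]
opening: 0.0084
time: 41.97
ee_pos: [0.5334, -0.045, 0.1008]
tcp_rot: [-179.9, -0.0, 177.2]
wrist_force: [-0.2, -0.2, -0.5]
opening: 0.0081
time: 42.63
ee_pos: [0.5341, -0.041, 0.1005]
tcp_rot: [180.0, -0.0, 177.7]
wrist_force: [-0.4, -0.3, 0.4]
opening: 0.0081
turn z -0.34 then shift mm [-2.7  0.1 67. ] rows>=1.6 q [-4.  3. -9. 79.  0. -2.]
```

Place, then lift and back off high (+y, beyond the follower) for a view of the plate.

```bash
python3 -m handwheel '[[-0.0027,0,0.02,0,0,-0.3],[0,0,0.02,0,0,0],[0,0,0.015,0,0,0],[0,0,0.007,0,0,0],[0,0,0.003,0,0,0],[0,0,0.0018,0,0,0],[0,0,0,0,0,0],[0,0,0,0,0,0]]'
python3 -m handwheel '[[0,0,0,0,0,0],[0,0,0,0,0,0],[0,0,0,0,0,0],[0,0,0,0,0,0],[0,0,-0.01,0,0,0],[0,0,-0.02,0,0,0],[0,0,-0.02,0,0,0],[0,0,-0.02,0,0,0]]' -0.58
python3 -m handwheel '[[0,0.02,-0.02,0,0,0],[0,0.03,-0.02,0,0,0],[0,0.03,-0.02,0,0,0],[0,0.03,-0.02,0,0,0],[0,0.03,-0.02,0,0,0],[0,0.03,0,0,0,0],[0,0.03,0,0,0,0],[0,0,0,0,0,0]]' -0.3
python3 -c "
from h import *
c=shot('top');q=proj(c,[*j2w(0,110),.02])[0].astype(int)
a=cv2.resize(c['img'][q[1]-45:q[1]+45,q[0]-60:q[0]+65][:,:,::-1],None,fx=6,fy=6,interpolation=2)
cv2.imwrite('pics/t5.png',a); print(q)"
```

```text
time: 43.4
ee_pos: [0.5373, -0.0414, 0.0347]
tcp_rot: [-180.0, 0.1, 177.9]
wrist_force: [0.0, 1.0, -0.0]
opening: 0.0078
time: 44.07
ee_pos: [0.5366, -0.0414, 0.1052]
tcp_rot: [180.0, -0.0, 177.9]
wrist_force: [0.2, -0.5, -0.1]
opening: 0.018
time: 44.73
ee_pos: [0.5439, 0.1627, 0.2047]
tcp_rot: [179.9, 0.1, 178.1]
wrist_force: [0.5, 0.6, -1.6]
opening: 0.03
[344 219]
```

View pics/t5.png

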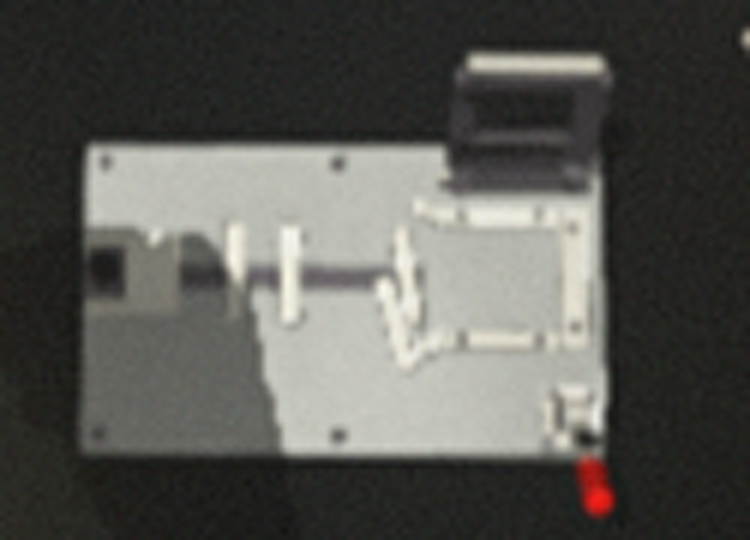

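```bash
cat >> h.py <<'E'
def grid(name,x0,x1,y0,y1,f,out,z=.022):
    c=shot(name); P=[[*j2w(x,y),z] for x in(x0,x1) for y in(y0,y1)]
    q=proj(c,P); a=q.min(0).astype(int)-2; b=q.max(0).astype(int)+3
    im=cv2.resize(c['img'][a[1]:b[1],a[0]:b[0]][:,:,::-1],None,fx=f,fy=f,interpolation=cv2.INTER_CUBIC)
    F=lambda x,y:tuple(((proj(c,[*j2w(x,y),z])[0]-a+.5)*f-.5).round().astype(int).tolist())
    for y in range(y0,y1+1,10):
        cv2.line(im,F(x0,y),F(x1,y),(0,0,255) if y%50 else (255,0,0),1)
    for x in range(x0,x1+1,10): cv2.line(im,F(x,y0),F(x,y1),(0,160,0) if x else (255,0,0),1)
    return im
E
python3 - <<'E'
from h import *
a=grid('top',-50,40,70,200,17,0); b=grid('side',-50,40,70,200,8,0)
cv2.imwrite('pics/g6.png',a); cv2.imwrite('pics/g6s.png',b); print(a.shape,b.shape)
E
```

```text
(544, 748, 3) (288, 312, 3)
```

View pics/g6.png

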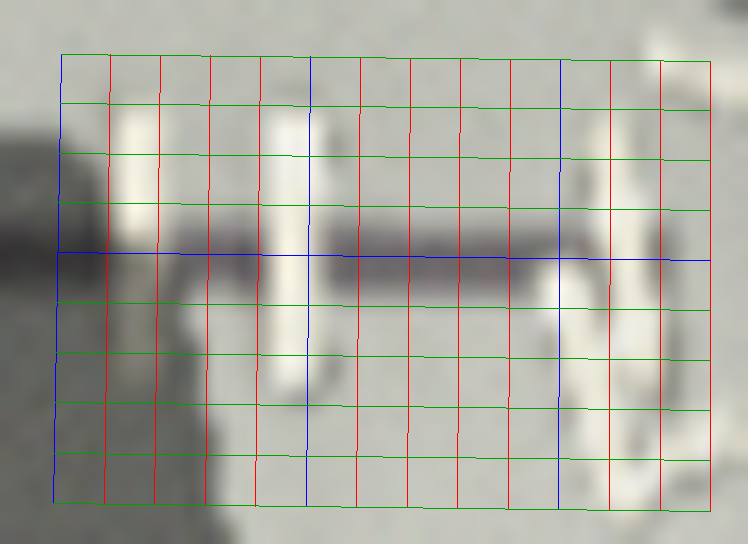

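```bash
python3 -c "
from h import *
k=j2w(16,87.1); print(k);to(*k,.08,178)"
```

```text
[ 0.54943    -0.13741145]
turn z -0.01 then shift mm [ -16.  -295.5  124.1] rows>=7.7 q [16.  7.  7. 90. -0. 18.]
```

```bash
python3 -m handwheel '[[-0.0016,-0.025,0,0,0,0],[-0.0016,-0.03,0,0,0,0],[-0.0016,-0.03,0,0,0,0],[-0.0016,-0.03,0,0,0,0],[-0.0016,-0.03,0,0,0,0],[-0.0016,-0.03,0,0,0,0],[-0.0016,-0.03,0,0,0,0],[-0.0016,-0.03,0,0,0,0]]' -0.58
python3 -m handwheel '[[-0.0016,-0.03,0,0,0,0],[-0.0016,-0.0225,0.02,0,0,0],[0,-0.008,0.02,0,0,0],[0,0,0.03,0,0,0],[0,0,0.03,0,0,0],[0,0,0.024,0,0,-3.5],[0,0,0,0,0,-3.5],[0,0,0,0,0,0]]'
python3 -m handwheel '[[0,0,0,0,0,0],[0,0,0,0,0,0],[0,0,0,0,0,0],[0,0,0,0,0,0],[0,0,0,0,0,0],[0,0,0,0,0,0],[0,0,0,0,0,0],[0,0,0,0,0,0]]'
python3 -c "
from h import *
k=j2w(16,87.1);to(*k,.0345,-175)"
```

```text
time: 45.55
ee_pos: [0.5475, -0.0796, 0.2042]
tcp_rot: [-180.0, 0.0, 177.8]
wrist_force: [0.3, 0.7, 0.8]
opening: 0.018
time: 46.22
ee_pos: [0.5476, -0.1384, 0.0782]
tcp_rot: [179.9, -0.2, -175.0]
wrist_force: [0.2, -0.7, 1.3]
opening: 0.0182
time: 46.88
ee_pos: [0.5493, -0.1373, 0.0797]
tcp_rot: [180.0, 0.0, -175.1]
wrist_force: [0.4, 0.1, -0.1]
opening: 0.018
turn z -0.06 then shift mm [-0.1 -0.1 45.2] rows>=1.1 q [-14.   7.  -6.  77.   0. -19.]
```

Descend with a force check partway.

```bash
python3 -m handwheel '[[0,0,0.01,0,0,0],[0,0,0.01,0,0,0],[0,0,0.006,0,0,0],[0,0,0.003,0,0,0],[0,0,0.003,0,0,0],[0,0,0.002,0,0,0],[0,0,0,0,0,0],[0,0,0,0,0,0]]'
python3 -m handwheel '[[0,0,0.002,0,0,0],[0,0,0.002,0,0,0],[0,0,0.002,0,0,0],[0,0,0.002,0,0,0],[0,0,0.002,0,0,0],[0,0,0.001,0,0,0],[0,0,0,0,0,0],[0,0,0,0,0,0]]'
```

```text
time: 47.55
ee_pos: [0.5494, -0.1374, 0.0458]
tcp_rot: [-180.0, 0.0, -175.1]
wrist_force: [0.5, -1.3, 0.8]
opening: 0.0179
time: 48.22
ee_pos: [0.5493, -0.1374, 0.0346]
tcp_rot: [180.0, -0.0, -175.1]
wrist_force: [-0.6, -1.2, 0.1]
opening: 0.0178
```

```bash
python3 -m handwheel '[[0,0,0,0,0,0],[0,0,0,0,0,0],[0,0,0,0,0,0],[0,0,0,0,0,0],[0,0,0,0,0,0],[0,0,0,0,0,0],[0,0,0,0,0,0],[0,0,0,0,0,0]]' -1 40
python3 -m handwheel '[[0,0,-0.01,0,0,0],[0,0,-0.02,0,0,0],[0,0,-0.015,0,0,0],[0,0,0,0,0,3.5],[0,0,0,0,0,3.5],[0,0.01,0,0,0,0],[0,0.02,0,0,0,0],[0,0.004,0,0,0,0]]'
python3 -m handwheel '[[0,0,0,0,0,0],[0,0,0,0,0,0],[0,0,0,0,0,0],[0,0,0,0,0,0],[0,0,0,0,0,0],[0,0,0,0,0,0],[0,0,0,0,0,0],[0,0,0,0,0,0]]'
python3 -c "
from h import *
k=j2w(16,121);to(*k,.035,178)"
```

```text
time: 48.88
ee_pos: [0.5494, -0.1374, 0.0349]
tcp_rot: [-180.0, 0.0, -175.1]
wrist_force: [0.2, -0.3, 2.8]
opening: 0.0082
time: 49.55
ee_pos: [0.5503, -0.1013, 0.0798]
tcp_rot: [179.9, -0.0, 178.1]
wrist_force: [0.5, 0.6, -0.7]
opening: 0.0084
time: 50.22
ee_pos: [0.5505, -0.1036, 0.0797]
tcp_rot: [180.0, -0.0, 177.9]
wrist_force: [0.2, 0.0, -1.4]
opening: 0.0083
turn z -0.07 then shift mm [-0.1  0.1 44.7] rows>=1.1 q [-11.   6.  -7.  77.   0.  -9.]
```

```bash
python3 -m handwheel '[[0,0,0.01,0,0,0],[0,0,0.015,0,0,0],[0,0,0.01,0,0,0],[0,0,0.006,0,0,0],[0,0,0.003,0,0,0],[0,0,0.001,0,0,0],[0,0,0,0,0,0],[0,0,0,0,0,0]]'
python3 -m handwheel '[[0,0,0,0,0,0],[0,0,0,0,0,0],[0,0,0,0,0,0],[0,0,0,0,0,0],[0,0,-0.01,0,0,0],[0,0,-0.03,0,0,0],[0,0,-0.03,0,0,0],[0,0,-0.03,0,0,0]]' -0.58
python3 -m handwheel '[[0,0.02,-0.02,0,0,0],[0,0.03,-0.02,0,0,0],[0,0.03,-0.02,0,0,0],[0,0.03,-0.02,0,0,0],[0,0.03,-0.02,0,0,0],[0,0.03,0,0,0,0],[0,0.03,0,0,0,0],[0,0.03,0,0,0,0]]'
python3 - <<'E'
from h import *
a=grid('top',-60,40,60,200,16,0)
cv2.imwrite('pics/g7.png',a); print(a.shape)
E
```

```text
time: 50.88
ee_pos: [0.5507, -0.1034, 0.0349]
tcp_rot: [-180.0, 0.0, 177.9]
wrist_force: [-1.0, -0.8, 0.6]
opening: 0.0082
time: 51.55
ee_pos: [0.5502, -0.1034, 0.1365]
tcp_rot: [180.0, -0.0, 177.9]
wrist_force: [0.8, 0.4, 0.7]
opening: 0.0179
time: 52.22
ee_pos: [0.5587, 0.1279, 0.2361]
tcp_rot: [180.0, 0.1, 177.9]
wrist_force: [0.3, 0.2, 0.4]
opening: 0.018
(560, 752, 3)
```

View pics/g7.png

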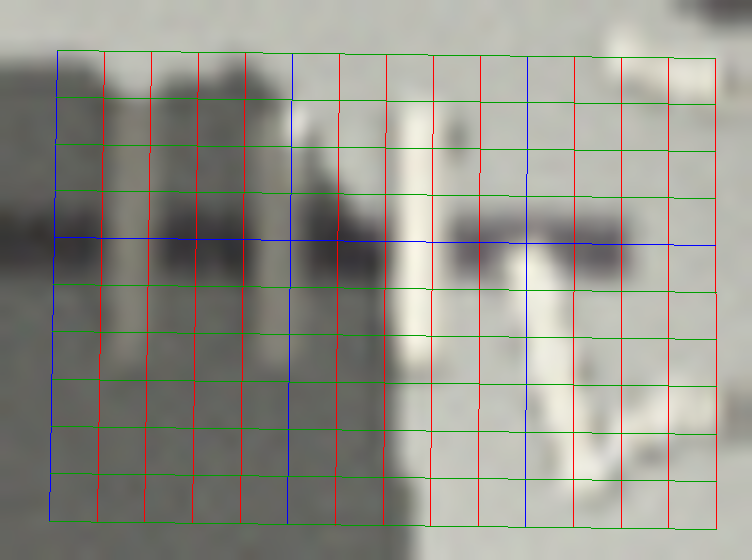

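```bash
python3 -c "
from h import *
k=j2w(-22,93.8); print(k);to(*k,.08,178)"
```

```text
[ 0.51168697 -0.12938935]
turn z 0.09 then shift mm [  37.8 -263.   155.5] rows>=7.4 q [13.  8. 12. 94.  0. 15.]
```

```bash
python3 -m handwheel '[[0.004,-0.02,0,0,0,0],[0.005,-0.03,0,0,0,0],[0.005,-0.03,0,0,0,0],[0.005,-0.03,0,0,0,0],[0.005,-0.03,0,0,0,0],[0.005,-0.03,0,0,0,0],[0.005,-0.03,0,0,0,0],[0.004,-0.03,0.02,0,0,0]]' -0.63
python3 -m handwheel '[[0,-0.026,0.02,0,0,0],[0,-0.01,0.02,0,0,0],[0,0,0.03,0,0,-7],[0,0,0.03,0,0,-7],[0,0,0.025,0,0,0],[0,0,0.01,0,0,0],[0,0,0,0,0,0],[0,0,0,0,0,0]]'
python3 -m handwheel '[[0,0,0,0,0,0],[0,0,0,0,0,0],[0,0,0,0,0,0],[0,0,0,0,0,0],[0,0,0,0,0,0],[0,0,0,0,0,0],[0,0,0,0,0,0],[0,0,0,0,0,0]]'
python3 -c "
from h import *
k=j2w(-22,93.8);to(*k,.0345,-168)"
```

```text
time: 52.93
ee_pos: [0.5131, -0.1037, 0.2188]
tcp_rot: [-179.9, 0.3, 177.9]
wrist_force: [2.1, 0.3, 0.3]
opening: 0.0159
time: 53.6
ee_pos: [0.5115, -0.1381, 0.0809]
tcp_rot: [-180.0, 0.0, -168.1]
wrist_force: [0.6, 0.1, 0.6]
opening: 0.0158
time: 54.27
ee_pos: [0.5112, -0.1381, 0.0797]
tcp_rot: [180.0, -0.0, -168.1]
wrist_force: [0.2, 0.5, 0.2]
opening: 0.0155
turn z -0.06 then shift mm [-2.3  8.4 45.2] rows>=1.1 q [-15.   2. -11.  76.  -0. -27.]
```

```bash
python3 -m handwheel '[[-0.0023,0.0084,0,0,0,0],[0,0,0.01,0,0,0],[0,0,0.01,0,0,0],[0,0,0.006,0,0,0],[0,0,0.003,0,0,0],[0,0,0.003,0,0,0],[0,0,0.002,0,0,0],[0,0,0,0,0,0]]'
python3 -m handwheel '[[0,0,0.002,0,0,0],[0,0,0.002,0,0,0],[0,0,0.002,0,0,0],[0,0,0.002,0,0,0],[0,0,0.002,0,0,0],[0,0,0.001,0,0,0],[0,0,0,0,0,0],[0,0,0,0,0,0]]'
```

```text
time: 54.93
ee_pos: [0.5116, -0.1294, 0.0453]
tcp_rot: [180.0, -0.0, -168.1]
wrist_force: [-0.7, -0.4, -0.1]
opening: 0.0157
time: 55.6
ee_pos: [0.5118, -0.1293, 0.0347]
tcp_rot: [180.0, -0.0, -168.1]
wrist_force: [0.7, -0.7, -0.5]
opening: 0.0161
```

```bash
python3 -m handwheel '[[0,0,0,0,0,0],[0,0,0,0,0,0],[0,0,0,0,0,0],[0,0,0,0,0,0],[0,0,0,0,0,0],[0,0,0,0,0,0],[0,0,0,0,0,0],[0,0,0,0,0,0]]' -1 40
python3 -m handwheel '[[0,0,-0.01,0,0,0],[0,0,-0.02,0,0,0],[0,0,-0.015,0,0,0],[0,0,0,0,0,7],[0,0,0,0,0,7],[-0.01,-0.0038,0,0,0,0],[-0.01,0,0,0,0,0],[-0.007,0,0,0,0,0]]'
python3 -m handwheel '[[0,0,0,0,0,0],[0,0,0,0,0,0],[0,0,0,0,0,0],[0,0,0,0,0,0],[0,0,0,0,0,0],[0,0,0,0,0,0],[0,0,0,0,0,0],[0,0,0,0,0,0]]'
python3 -c "
from h import *
k=j2w(5,90);to(*k,.035,178)"
```

```text
time: 56.27
ee_pos: [0.5119, -0.1294, 0.0349]
tcp_rot: [-180.0, 0.0, -168.1]
wrist_force: [-0.8, -0.5, 3.0]
opening: 0.0083
time: 56.93
ee_pos: [0.5395, -0.1342, 0.08]
tcp_rot: [180.0, 0.0, 178.0]
wrist_force: [-0.3, 0.3, -0.6]
opening: 0.0084
time: 57.6
ee_pos: [0.5386, -0.1341, 0.0798]
tcp_rot: [-180.0, 0.0, 177.9]
wrist_force: [-0.3, 0.5, -0.3]
opening: 0.0079
turn z -0.06 then shift mm [ 0.  -0.  44.8] rows>=1.1 q [-14.   6.  -8.  77.   0. -12.]
```

```bash
python3 -m handwheel '[[0,0,0.01,0,0,0],[0,0,0.015,0,0,0],[0,0,0.01,0,0,0],[0,0,0.006,0,0,0],[0,0,0.003,0,0,0],[0,0,0.001,0,0,0],[0,0,0,0,0,0],[0,0,0,0,0,0]]'
python3 -m handwheel '[[0,0,0,0,0,0],[0,0,0,0,0,0],[0,0,0,0,0,0],[0,0,0,0,0,0],[0,0,-0.01,0,0,0],[0,0,-0.03,0,0,0],[0,0,-0.03,0,0,0],[0,0,-0.03,0,0,0]]' -0.6
python3 -m handwheel '[[0.0006,0.015,0,0,0,0],[0.0006,0.02,0,0,0,0],[0.0006,0.02,0,0,0,0],[0.0006,0.025,0,0,0,0],[0.0006,0.025,0,0,0,0],[0.0006,0.025,0,0,0,0],[0.0006,0.025,0,0,0,0],[0.0006,0.011,0,0,0,0]]' 0.1 25
python3 -m handwheel '[[0,0,0,0,0,0],[0,0,0,0,0,0],[0,0,0,0,0,0],[0,0,0,0,0,0],[0,0,0,0,0,0],[0,0,0,0,0,0],[0,0,0,0,0,0],[0,0,0,0,0,0]]'
python3 - <<'E'
from h import *
k=j2w(0,255.7);to(*k,.0575,178)
a=grid('top',-50,40,60,200,16,0)
cv2.imwrite('pics/g8.png',a); print(a.shape)
E
```

```text
time: 58.27
ee_pos: [0.5387, -0.1342, 0.0349]
tcp_rot: [-180.0, 0.0, 177.9]
wrist_force: [-0.8, -0.1, 1.5]
opening: 0.0081
time: 58.93
ee_pos: [0.5383, -0.134, 0.1365]
tcp_rot: [180.0, -0.0, 177.9]
wrist_force: [0.2, 0.1, -0.6]
opening: 0.0171
time: 59.6
ee_pos: [0.5398, 0.0343, 0.1356]
tcp_rot: [180.0, 0.0, 178.0]
wrist_force: [0.2, -0.5, 0.0]
opening: 0.0466
time: 60.27
ee_pos: [0.5398, 0.0316, 0.1347]
tcp_rot: [-180.0, -0.0, 177.9]
wrist_force: [-0.6, 0.2, -0.2]
opening: 0.0465
turn z -0.09 then shift mm [ 0.5  0.  77.2] rows>=1.9 q [ 3.  3. -5. 82. -0.  5.]
(512, 752, 3)
```

View pics/g8.png

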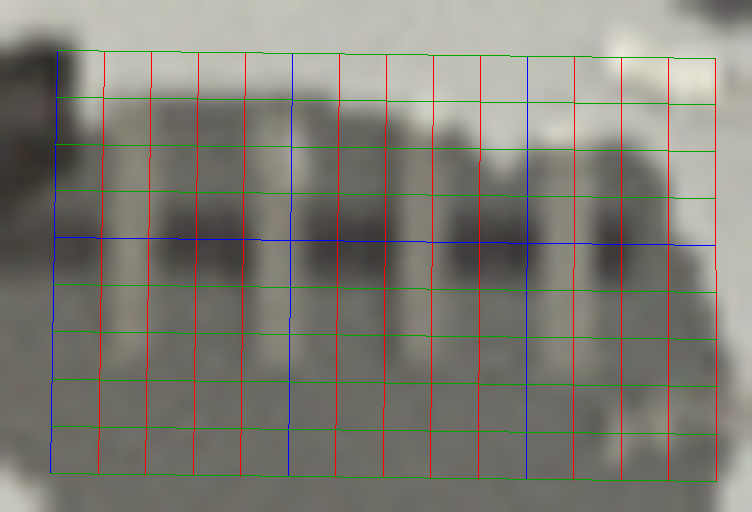

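```bash
python3 -m handwheel '[[0.0005,0,0.02,0,0,0],[0,0,0.02,0,0,0],[0,0,0.015,0,0,0],[0,0,0.01,0,0,0],[0,0,0.008,0,0,0],[0,0,0.003,0,0,0],[0,0,0,0,0,0],[0,0,0,0,0,0]]'
python3 -m handwheel '[[0,0,0,0,0,0],[0,0,0,0,0,0],[0,0,0,0,0,0],[0,0,0,0,0,0],[0,0,0,0,0,0],[0,0,0,0,0,0],[0,0,0,0,0,0],[0,0,0,0,0,0]]' -1 40
python3 -m handwheel '[[0,-0.003,0,0,0,0],[0,-0.006,0,0,0,0],[0,-0.007,0,0,0,0],[0,-0.007,0,0,0,0],[0,-0.007,0,0,0,0],[0,-0.007,0,0,0,0],[0,-0.007,0,0,0,0],[0,-0.007,0,0,0,0]]'
python3 -m handwheel '[[0,-0.007,0,0,0,0],[0,-0.007,0,0,0,0],[0,-0.007,0,0,0,0],[0,-0.007,0,0,0,0],[0,-0.007,0,0,0,0],[0,-0.007,0,0,0,0],[0,-0.006,0,0,0,0],[0,-0.004,0,0,0,0]]'
python3 - <<'E'
from h import *
print(w2j(st()['ee_pos']))
a=grid('top',-50,40,0,150,15,0)
cv2.imwrite('pics/g9.png',a); print(a.shape)
E
```

```text
time: 60.98
ee_pos: [0.5396, 0.032, 0.0594]
tcp_rot: [180.0, 0.0, 177.9]
wrist_force: [-0.4, -0.2, -0.2]
opening: 0.0471
time: 61.65
ee_pos: [0.5397, 0.0312, 0.0596]
tcp_rot: [-179.9, 0.1, 177.9]
wrist_force: [-0.8, -4.8, 3.8]
opening: 0.0153
time: 62.32
ee_pos: [0.538, -0.0188, 0.0596]
tcp_rot: [179.9, 0.1, 178.0]
wrist_force: [0.6, 2.7, 5.1]
opening: 0.0152
time: 62.98
ee_pos: [0.5363, -0.071, 0.0597]
tcp_rot: [179.9, 0.1, 178.0]
wrist_force: [1.0, 3.2, 4.7]
opening: 0.0152
[  0.56234577 153.03912408]
(480, 750, 3)
```

View pics/g9.png

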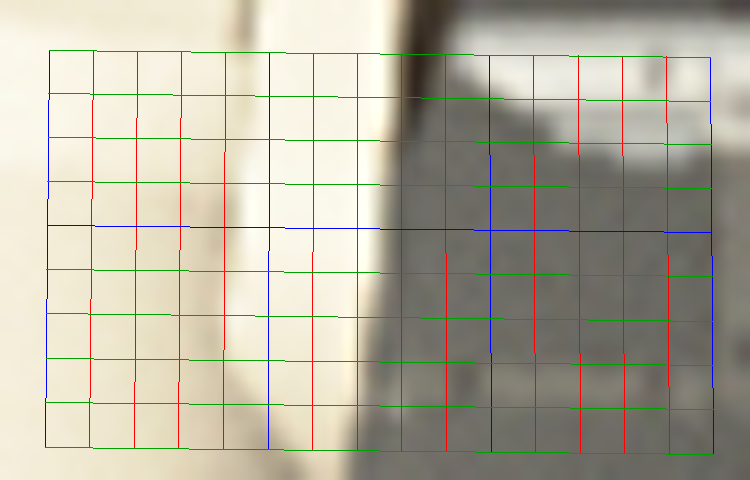

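```bash
python3 -m handwheel '[[0,-0.004,0,0,0,0],[0,-0.005,0,0,0,0],[0,-0.005,0,0,0,0],[0,-0.005,0,0,0,0],[0,-0.005,0,0,0,0],[0,-0.005,0,0,0,0],[0,-0.005,0,0,0,0],[0,-0.004,0,0,0,0]]'
python3 -m handwheel '[[0,-0.003,0,0,0,0],[0,-0.003,0,0,0,0],[0,-0.003,0,0,0,0],[0,-0.003,0,0,0,0],[0,-0.003,0,0,0,0],[0,-0.003,0,0,0,0],[0,-0.003,0,0,0,0],[0,-0.003,0,0,0,0]]'
python3 -m handwheel '[[0,-0.002,0,0,0,0],[0,-0.002,0,0,0,0],[0,-0.001,0,0,0,0],[0,-0.001,0,0,0,0],[0,-0.001,0,0,0,0],[0,0,0,0,0,0],[0,0,0,0,0,0],[0,0,0,0,0,0]]'
python3 - <<'E'
from h import *
print(w2j(st()['ee_pos']))
E
```

```text
time: 63.7
ee_pos: [0.535, -0.1088, 0.0597]
tcp_rot: [179.9, 0.1, 178.0]
wrist_force: [1.0, 3.6, 4.9]
opening: 0.0154
time: 64.37
ee_pos: [0.5342, -0.1326, 0.0597]
tcp_rot: [179.9, 0.1, 178.0]
wrist_force: [2.2, 3.0, 5.6]
opening: 0.015
time: 65.03
ee_pos: [0.534, -0.1398, 0.0597]
tcp_rot: [180.0, 0.1, 178.0]
wrist_force: [1.8, 3.1, 4.7]
opening: 0.0151
[ 0.68219   84.2232575]
```

```bash
python3 -m handwheel '[[0,-0.001,0,0,0,0],[0,-0.001,0,0,0,0],[0,-0.001,0,0,0,0],[0,-0.001,0,0,0,0],[0,0,0,0,0,0],[0,0,0,0,0,0],[0,0,0,0,0,0],[0,0,0,0,0,0]]'
python3 -m handwheel '[[0,-0.001,0,0,0,0],[0,-0.001,0,0,0,0],[0,0,0,0,0,0],[0,0,0,0,0,0],[0,0,0,0,0,0],[0,0,0,0,0,0],[0,0,0,0,0,0],[0,0,0,0,0,0]]'
python3 - <<'E'
from h import *
print(w2j(st()['ee_pos']))
E
```

```text
time: 65.7
ee_pos: [0.5339, -0.1437, 0.0597]
tcp_rot: [180.0, 0.1, 178.0]
wrist_force: [2.0, 2.3, 5.4]
opening: 0.0153
time: 66.37
ee_pos: [0.5339, -0.1441, 0.0597]
tcp_rot: [179.8, 0.1, 178.0]
wrist_force: [1.5, 12.1, 6.6]
opening: 0.0152
[ 0.68239897 79.85092217]
```

```bash
python3 -m handwheel '[[0,-0.001,0,0,0,0],[0,-0.001,0,0,0,0],[0,0,0,0,0,0],[0,0,0,0,0,0],[0,0,0,0,0,0],[0,0,0,0,0,0],[0,0,0,0,0,0],[0,0,0,0,0,0]]'
python3 -m handwheel '[[0,0.001,0,0,0,0],[0,0.001,0,0,0,0],[0,0,0,0,0,0],[0,0,0,0,0,0],[0,0,0,0,0,0],[0,0,0,0,0,0],[0,0,0,0,0,0],[0,0,0,0,0,0]]'
python3 -c "
from h import *
print(w2j(st()['ee_pos']))"
python3 -m handwheel '[[0,0,0,0,0,0],[0,0,0,0,0,0],[0,0,0,0,0,0],[0,0,0,0,0,0],[0,0,0,0,0,0],[0,0,-0.02,0,0,0],[0,0,-0.03,0,0,0],[0,0,-0.03,0,0,0]]' 0
python3 -m handwheel '[[0,0.01,-0.03,0,0,0],[0,0.03,-0.03,0,0,0],[0,0.03,-0.03,0,0,0],[0,0.03,-0.03,0,0,0],[0,0.03,0,0,0,0],[0,0.03,0,0,0,0],[0,0.03,0,0,0,0],[0,0.02,0,0,0,0]]' 
python3 - <<'E'
from h import *
a=grid('top',-90,70,-20,110,17,0)
c=shot('top');q=proj(c,[*j2w(0,45),.02])[0].astype(int)
r=cv2.resize(c['img'][q[1]-25:q[1]+25,q[0]-33:q[0]+33][:,:,::-1],None,fx=11.9,fy=11.9,interpolation=2)
cv2.imwrite('pics/g10.png',r); print(a.shape,r.shape)
E
```

```text
time: 67.03
ee_pos: [0.5338, -0.1444, 0.0596]
tcp_rot: [179.6, 0.1, 178.1]
wrist_force: [2.8, 22.8, 8.1]
opening: 0.0152
time: 67.7
ee_pos: [0.5339, -0.1441, 0.0597]
tcp_rot: [179.8, 0.1, 178.0]
wrist_force: [2.0, 12.6, 6.1]
opening: 0.0152
[ 0.68865406 79.87958403]
time: 68.37
ee_pos: [0.5321, -0.1459, 0.1388]
tcp_rot: [180.0, -0.1, 177.9]
wrist_force: [-0.0, -0.1, 0.7]
opening: 0.0428
time: 69.03
ee_pos: [0.5403, 0.0645, 0.2572]
tcp_rot: [180.0, 0.0, 178.0]
wrist_force: [0.6, -0.1, -0.6]
opening: 0.0429
(884, 748, 3) (595, 785, 3)
```

View pics/g10.png

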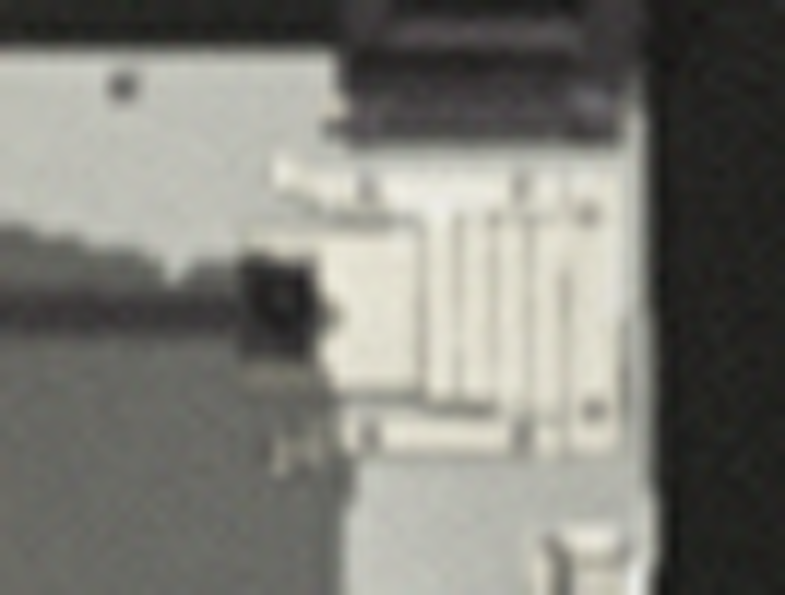

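```bash
python3 - <<'E'
from h import *
for n,box in(('top',(360,390,178,192)),('side',(318,338,135,160))):
    c=shot(n); g=c['img'].astype(int)
    x0,x1,y0,y1=box; m=g[y0:y1,x0:x1].min(2)>135
    p=np.argwhere(m)[:,::-1]+[x0,y0]; print(n,len(p),p.mean(0),p.min(0),p.max(0))
    if len(p)<5: continue
    o,d=ray(c,p)
    O=np.array([*w2j(o),o[2]*1000]); 
    for th in np.arange(1.7,2.1,.05):
        b=[58-110*np.cos(th),25,27.5+110*np.sin(th)]; print(round(th,2),proj(c,[*j2w(b[0],b[1]),b[2]/1000])[0].round(1),end=' ')
    print()
to(.67,-.2,.257)
E
```

```text
top 53 [371.83018868 184.20754717] [362 183] [383 185]
1.7 [373.3 192.6] 1.75 [373.2 191. ] 1.8 [373.2 189.4] 1.85 [373.1 187.8] 1.9 [373.  186.3] 1.95 [372.9 184.8] 2.0 [372.8 183.4] 2.05 [372.7 182. ] 2.1 [372.6 180.7] 
side 54 [320.85185185 146.01851852] [318 138] [324 153]
1.7 [331.1 143.4] 1.75 [329.3 143.4] 1.8 [327.5 143.6] 1.85 [325.8 143.8] 1.9 [324.1 144.1] 1.95 [322.4 144.5] 2.0 [320.8 144.9] 2.05 [319.2 145.4] 2.1 [317.6 146. ] 
turn z 0.00 then shift mm [-138.7 -257.7   -0. ] rows>=7.0 q [ 7.  4. 10. 96. -0.  9.]
```

```bash
python3 -m handwheel '[[-0.0139,-0.02,0,0,0,0],[-0.0139,-0.0258,0,0,0,0],[-0.0139,-0.0258,0,0,0,0],[-0.0139,-0.0258,0,0,0,0],[-0.0139,-0.0258,0,0,0,0],[-0.0139,-0.0258,0,0,0,0],[-0.0139,-0.0258,0,0,0,0],[-0.0139,-0.0258,0,0,0,0]]' -1 40
python3 -m handwheel '[[-0.0139,-0.0258,0,0,0,0],[-0.0139,-0.02,0,0,0,0],[0,-0.012,0,0,0,0],[0,0,0,0,0,0],[0,0,0,0,0,0],[0,0,0,0,0,0],[0,0,0,0,0,0],[0,0,0,0,0,0]]'
python3 -c "
from h import *
to(.672,-.203,.12,178);print(w2j(st()['ee_pos']))"
```

```text
time: 69.9
ee_pos: [0.6442, -0.1453, 0.2571]
tcp_rot: [-180.0, 0.0, 177.8]
wrist_force: [0.3, 0.5, 0.9]
opening: 0.0001
time: 70.57
ee_pos: [0.6697, -0.1999, 0.2579]
tcp_rot: [-180.0, 0.0, 178.0]
wrist_force: [-0.2, 0.2, -0.1]
opening: 0.0003
turn z 0.00 then shift mm [ -2.4  -3.  137.9] rows>=3.3 q [-17.  28.  40. 102.   0. -15.]
[138.42076261  28.86283973]
```

```bash
python3 -m handwheel '[[-0.002,0.006,0.015,0,0,0],[0,0,0.02,0,0,0],[0,0,0.02,0,0,0],[0,0,0.02,0,0,0],[0,0,0.02,0,0,0],[0,0,0.02,0,0,0],[0,0,0.01,0,0,0],[0,0,0,0,0,0]]'
python3 -m handwheel '[[0,0,0,0,0,0],[0.006,0,0,0,0,0],[0.006,0,0,0,0,0],[0.006,0,0,0,0,0],[0.006,0,0,0,0,0],[0.006,0,0,0,0,0],[0.006,0,0,0,0,0],[0,0,0,0,0,0]]'
python3 -c "
from h import *
print(w2j(st()['ee_pos']))"
```

```text
time: 71.23
ee_pos: [0.6711, -0.194, 0.1296]
tcp_rot: [179.9, -0.2, 178.0]
wrist_force: [-0.6, -0.0, -0.2]
opening: -0.0
time: 71.9
ee_pos: [0.6355, -0.1938, 0.1331]
tcp_rot: [-180.0, 0.1, 177.9]
wrist_force: [-0.3, -0.3, 0.5]
opening: 0.0
[103.99458872  33.78509938]
```

```bash
python3 -m handwheel '[[0.003,0,0,0,0,0],[0.003,0,0,0,0,0],[0.003,0,0,0,0,0],[0.003,0,0,0,0,0],[0.003,0,0,0,0,0],[0.003,0,0,0,0,0],[0,0,0,0,0,0],[0,0,0,0,0,0]]'
python3 -c "
from h import *
print(w2j(st()['ee_pos']))
c=shot('side'); a=cv2.resize(c['img'][100:210,280:430][:,:,::-1],None,fx=5,fy=5,interpolation=2); cv2.imwrite('pics/l1.png',a)"
```

```text
time: 72.57
ee_pos: [0.6176, -0.193, 0.1317]
tcp_rot: [180.0, -0.1, 177.9]
wrist_force: [0.3, 0.1, 0.2]
opening: -0.0001
[86.0572203  33.95007976]
```

View pics/l1.png

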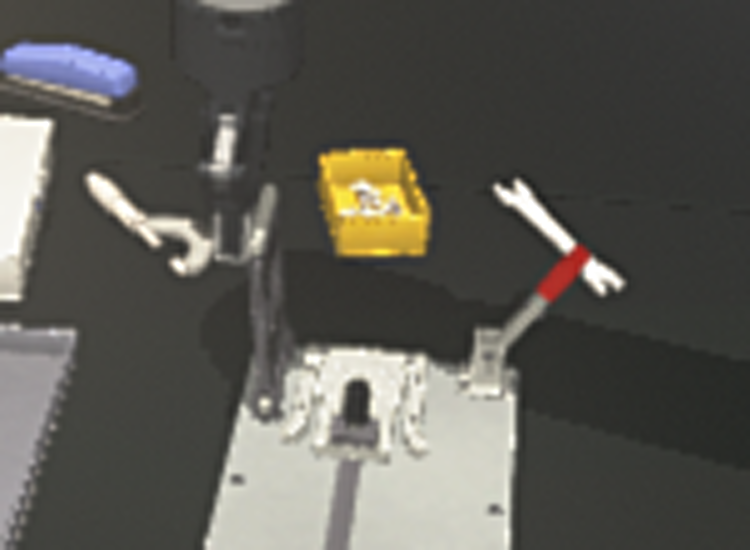

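```bash
python3 -m handwheel '[[0.006,0,-0.001,0,0,0],[0.007,0,-0.001,0,0,0],[0.007,0,-0.002,0,0,0],[0.007,0,-0.002,0,0,0],[0.007,0,-0.002,0,0,0],[0.006,0,0,0,0,0],[0.006,0,0.001,0,0,0],[0.006,0,0.001,0,0,0]]'
python3 -m handwheel '[[0.006,0,0.001,0,0,0],[0.007,0,0.0013,0,0,0],[0.0055,0,0.0035,0,0,0],[0.0055,0,0.0037,0,0,0],[0.0055,0,0.004,0,0,0],[0.0055,0,0.0044,0,0,0],[0,0,0,0,0,0],[0,0,0,0,0,0]]'
python3 -c "
from h import *
print(w2j(st()['ee_pos']))"
```

```text
time: 73.28
ee_pos: [0.5657, -0.1912, 0.1384]
tcp_rot: [-180.0, 0.0, 177.9]
wrist_force: [2.5, 0.4, -0.0]
opening: -0.0004
time: 73.95
ee_pos: [0.5307, -0.1898, 0.1196]
tcp_rot: [180.0, -0.1, 177.9]
wrist_force: [0.7, -0.2, -0.4]
opening: -0.0
[-0.87739488 34.07799111]
```

```bash
python3 -m handwheel '[[0.0045,0,0.0045,0,0,0],[0.0045,0,0.0051,0,0,0],[0.0042,0,0.0053,0,0,0],[0.004,0,0.0056,0,0,0],[0.0034,0,0.006,0,0,0],[0.003,0,0.006,0,0,0],[0.0027,0,0.0062,0,0,0],[0.0023,0,0.0062,0,0,0]]'
python3 -m handwheel '[[0.0015,0,0.0062,0,0,0],[0.0013,0,0.0062,0,0,0],[0.001,0,0.005,0,0,0],[0.0005,0,0.004,0,0,0],[0,0,0,0,0,0],[0,0,0,0,0,0],[0,0,0,0,0,0],[0,0,0,0,0,0]]'
python3 -c "
from h import *
print(w2j(st()['ee_pos']))"
```

```text
time: 74.62
ee_pos: [0.5023, -0.1889, 0.0746]
tcp_rot: [-180.0, -0.0, 177.9]
wrist_force: [-0.2, -0.6, 1.8]
opening: 0.0002
time: 75.28
ee_pos: [0.4986, -0.1887, 0.0541]
tcp_rot: [180.0, 0.0, 177.9]
wrist_force: [0.5, 0.6, -0.6]
opening: -0.0
[-33.02396581  34.05174659]
```

Now press down gently until the force rises.

```bash
python3 -m handwheel '[[0,0,0.001,0,0,0],[0,0,0.001,0,0,0],[0,0,0.001,0,0,0],[0,0,0.001,0,0,0],[0,0,0.001,0,0,0],[0,0,0,0,0,0],[0,0,0,0,0,0],[0,0,0,0,0,0]]'
python3 -m handwheel '[[0,0,0.001,0,0,0],[0,0,0.001,0,0,0],[0,0,0,0,0,0],[0,0,0,0,0,0],[0,0,0,0,0,0],[0,0,0,0,0,0],[0,0,0,0,0,0],[0,0,0,0,0,0]]'
```

```text
time: 75.95
ee_pos: [0.4984, -0.1887, 0.0488]
tcp_rot: [180.0, -0.0, 177.9]
wrist_force: [0.0, 0.2, 0.2]
opening: -0.0001
time: 76.62
ee_pos: [0.4985, -0.1887, 0.0484]
tcp_rot: [-180.0, 0.1, 177.9]
wrist_force: [-5.5, 1.7, 13.6]
opening: -0.0001
```

```bash
python3 -m handwheel '[[0,0,0.001,0,0,0],[0,0,0,0,0,0],[0,0,0,0,0,0],[0,0,-0.002,0,0,0],[0,0,-0.02,0,0,0],[0,0,-0.04,0,0,0],[0,0,-0.04,0,0,0],[0,0,-0.04,0,0,0]]'
python3 -m handwheel '[[0.01,-0.004,-0.01,0,0,0],[0.02,-0.007,0,0,0,0],[0.025,-0.009,0,0,0,0],[0.025,-0.009,0,0,0,0],[0.025,-0.008,0,0,0,0],[0.02,-0.004,0,0,0,0],[0,0,0,0,0,0],[0,0,0,0,0,0]]'
python3 - <<'E'
from h import *
o=st();print(w2j(o['ee_pos'])); k=j2w(-158,-7); to(*k,.115,178)
c=shot('side'); a=cv2.resize(c['img'][110:220,290:440][:,:,::-1],None,fx=5,fy=5,interpolation=2); cv2.imwrite('pics/l2.png',a)
g=c['img'].astype(int); r=(g[:,:,0]>110)&(g[:,:,1]<70)&(g[:,:,2]<70); r[:,:370]=0; r[:,420:]=0
print(np.argwhere(r).mean(0)[::-1])
for ph in(1.85,1.95,2.05,2.1):
    P=[-78+72*np.cos(ph)-4*np.sin(ph),-7,40+72*np.sin(ph)+4*np.cos(ph)]; print(ph,proj(c,[*j2w(P[0],P[1]),P[2]/1000]))
E
```

```text
time: 77.28
ee_pos: [0.4979, -0.1885, 0.1893]
tcp_rot: [180.0, -0.0, 177.9]
wrist_force: [0.9, -0.5, -0.8]
opening: 0.0
time: 77.95
ee_pos: [0.3717, -0.2255, 0.1982]
tcp_rot: [-180.0, 0.1, 177.9]
wrist_force: [0.4, -0.8, -0.1]
opening: -0.0001
[-158.59203501   -7.14015848]
turn z -0.14 then shift mm [-0.6  0.1 83.2] rows>=2.0 q [-31. -12. -11.  90.   0. -29.]
[391.92307692 154.23076923]
1.85 [[387.54507602 151.70781196]]
1.95 [[389.59151452 152.67227106]]
2.05 [[391.50722911 153.80369321]]
2.1 [[392.40948984 154.42796193]]
```

View pics/l2.png

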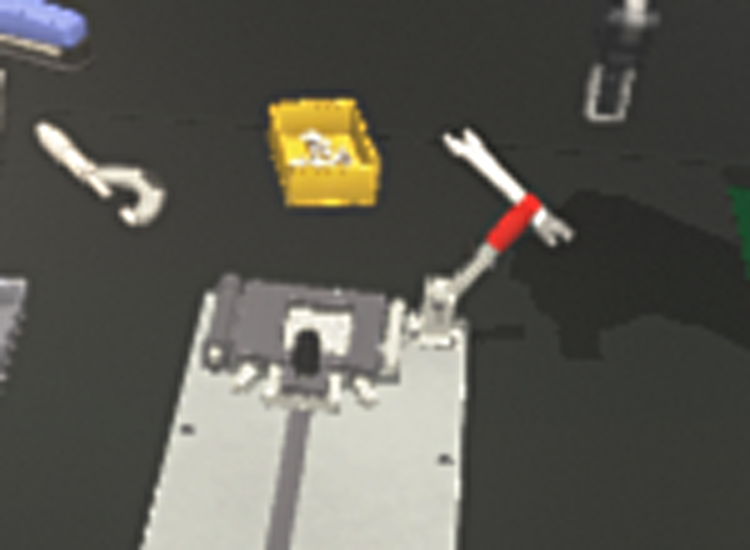

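```bash
python3 -m handwheel '[[-0.0005,0,0.015,0,0,0],[0,0,0.02,0,0,0],[0,0,0.02,0,0,0],[0,0,0.018,0,0,0],[0,0,0.01,0,0,0],[0,0,0,0,0,0],[0,0,0,0,0,0],[0,0,0,0,0,0]]'
python3 -m handwheel '[[-0.005,0,0,0,0,0],[-0.007,0,0,0,0,0],[-0.007,0,0,0,0,0],[-0.007,0,-0.002,0,0,0],[-0.007,0,-0.003,0,0,0],[-0.007,0,-0.003,0,0,0],[-0.007,0,-0.004,0,0,0],[-0.007,0,-0.004,0,0,0]]'
python3 -m handwheel '[[-0.006,0,-0.002,0,0,0],[-0.006,0,-0.002,0,0,0],[-0.006,0,-0.001,0,0,0],[-0.006,0,0,0,0,0],[-0.006,0,0,0,0,0],[-0.006,0,0.001,0,0,0],[-0.006,0,0.002,0,0,0],[-0.005,0,0.002,0,0,0]]'
python3 - <<'E'
from h import *
o=st();print(w2j(o['ee_pos']))
E
```

```text
time: 78.67
ee_pos: [0.3732, -0.2254, 0.1159]
tcp_rot: [-180.0, 0.1, 178.0]
wrist_force: [0.3, -0.1, 0.5]
opening: 0.0002
time: 79.33
ee_pos: [0.4273, -0.2271, 0.1311]
tcp_rot: [180.0, -0.0, 177.9]
wrist_force: [-0.5, 0.2, 0.0]
opening: -0.0
time: 80.0
ee_pos: [0.4743, -0.2289, 0.1308]
tcp_rot: [-180.0, 0.0, 177.9]
wrist_force: [-0.2, 0.3, 1.6]
opening: -0.0001
[-55.8929934   -6.97986048]
```

```bash
python3 -m handwheel '[[-0.005,0,0.003,0,0,0],[-0.0055,0,0.003,0,0,0],[-0.0055,0,0.0035,0,0,0],[-0.005,0,0.005,0,0,0],[-0.005,0,0.005,0,0,0],[-0.005,0,0.005,0,0,0],[-0.0035,0,0.006,0,0,0],[-0.0035,0,0.006,0,0,0]]'
python3 -m handwheel '[[-0.003,0,0.006,0,0,0],[-0.002,0,0.006,0,0,0],[-0.002,0,0.006,0,0,0],[-0.001,0,0.004,0,0,0],[0,0,0,0,0,0],[0,0,0,0,0,0],[0,0,0,0,0,0],[0,0,0,0,0,0]]'
python3 -m handwheel '[[0,0,0.001,0,0,0],[0,0,0.001,0,0,0],[0,0,0.001,0,0,0],[0,0,0,0,0,0],[0,0,0,0,0,0],[0,0,0,0,0,0],[0,0,0,0,0,0],[0,0,0,0,0,0]]'
python3 - <<'E'
from h import *
o=st();print(w2j(o['ee_pos']))
E
```

```text
time: 80.67
ee_pos: [0.5118, -0.2302, 0.0937]
tcp_rot: [180.0, -0.0, 177.9]
wrist_force: [-0.4, 0.2, 1.0]
opening: -0.0004
time: 81.33
ee_pos: [0.5194, -0.2306, 0.0727]
tcp_rot: [-180.0, 0.0, 177.9]
wrist_force: [-0.6, -0.0, 0.3]
opening: 0.0002
time: 82.0
ee_pos: [0.5194, -0.2305, 0.0693]
tcp_rot: [180.0, -0.0, 177.9]
wrist_force: [-0.3, 0.0, -0.0]
opening: 0.0001
[-10.75770741  -6.97746727]
```

```bash
python3 -m handwheel '[[0,0,0.001,0,0,0],[0,0,0.001,0,0,0],[0,0,0,0,0,0],[0,0,0,0,0,0],[0,0,0,0,0,0],[0,0,0,0,0,0],[0,0,0,0,0,0],[0,0,0,0,0,0]]'
python3 -m handwheel '[[0,0,0.001,0,0,0],[0,0,0,0,0,0],[0,0,0,0,0,0],[0,0,0,0,0,0],[0,0,0,0,0,0],[0,0,0,0,0,0],[0,0,0,0,0,0],[0,0,0,0,0,0]]'
```

```text
time: 82.67
ee_pos: [0.5196, -0.2306, 0.0681]
tcp_rot: [-180.0, 0.0, 177.9]
wrist_force: [-1.1, 0.2, 4.9]
opening: -0.0001
time: 83.33
ee_pos: [0.5196, -0.2306, 0.0678]
tcp_rot: [-180.0, 0.1, 177.9]
wrist_force: [-3.2, 1.6, 11.0]
opening: -0.0
```

```bash
python3 -m handwheel '[[0,0,0.001,0,0,0],[0,0,0.001,0,0,0],[0,0,0,0,0,0],[0,0,0,0,0,0],[0,0,0,0,0,0],[0,0,0,0,0,0],[0,0,0,0,0,0],[0,0,0,0,0,0]]'
python3 -m handwheel '[[0,0,-0.002,0,0,0],[0,0,-0.01,0,0,0],[0,0,-0.03,0,0,0],[0,0,-0.04,0,0,0],[0,0,-0.04,0,0,0],[0.02,0,-0.03,0,0,0],[0.03,0,0,0,0,0],[0.03,0,0,0,0,0]]'
python3 -m handwheel '[[0.03,0,0,0,0,0],[0.03,0,0,0,0,0],[0.02,0,0,0,0,0],[0,0,0,0,0,0],[0,0,0,0,0,0],[0,0,0,0,0,0],[0,0,0,0,0,0],[0,0,0,0,0,0]]'
python3 - <<'E'
from h import *
P=[]
for n,b in(('side',(110,200,300,410)),('top',(180,260,325,395))):
    c=shot(n); a=cv2.resize(c['img'][b[0]:b[1],b[2]:b[3]][:,:,::-1],(400,int(400*(b[1]-b[0])/(b[3]-b[2]))),interpolation=2); P.append(a)
    p=cloud(c); 
    for x,y,z in((-45,10,31.5),(-45,55,31.5),(35,40,31.5),(-6,-7,51)):
        q=proj(c,[*j2w(x,y),z/1000])[0].round().astype(int); print(n,(x,y),'z exp',z,'depth z',(p[q[1]-1:q[1]+2,q[0]-1:q[0]+2,2]*1000).round(0).tolist())
h=max(a.shape[0] for a in P); cv2.imwrite('pics/fin.png',np.hstack([np.pad(a,((0,h-a.shape[0]),(0,0),(0,0))) for a in P]))
E
```

```text
time: 84.0
ee_pos: [0.5198, -0.2307, 0.0675]
tcp_rot: [-179.9, 0.1, 177.9]
wrist_force: [-8.7, 3.7, 22.9]
opening: -0.0002
time: 84.67
ee_pos: [0.4396, -0.2279, 0.2186]
tcp_rot: [-179.9, 0.2, 178.0]
wrist_force: [-0.4, -0.6, 0.4]
opening: 0.0001
time: 85.33
ee_pos: [0.3602, -0.2247, 0.2161]
tcp_rot: [180.0, -0.0, 178.0]
wrist_force: [0.0, 0.2, 0.3]
opening: 0.0
side (-45, 10) z exp 31.5 depth z [[31.0, 29.0, 30.0], [29.0, 25.0, 31.0], [30.0, 26.0, 33.0]]
side (-45, 55) z exp 31.5 depth z [[27.0, 12.0, 29.0], [31.0, 31.0, 29.0], [32.0, 29.0, 32.0]]
side (35, 40) z exp 31.5 depth z [[32.0, 32.0, 30.0], [30.0, 30.0, 30.0], [30.0, 32.0, 30.0]]
side (-6, -7) z exp 51 depth z [[-4.0, -2.0, -1.0], [49.0, 49.0, 50.0], [48.0, 47.0, 46.0]]
top (-45, 10) z exp 31.5 depth z [[31.0, 29.0, 30.0], [32.0, 28.0, 35.0], [13.0, 13.0, 10.0]]
top (-45, 55) z exp 31.5 depth z [[32.0, 28.0, 33.0], [32.0, 30.0, 31.0], [27.0, 28.0, 26.0]]
top (35, 40) z exp 31.5 depth z [[31.0, 31.0, 31.0], [28.0, 33.0, 32.0], [31.0, 32.0, 33.0]]
top (-6, -7) z exp 51 depth z [[nan, 54.0, 53.0], [52.0, 52.0, 50.0], [52.0, 50.0, 47.0]]
```

View pics/fin.png

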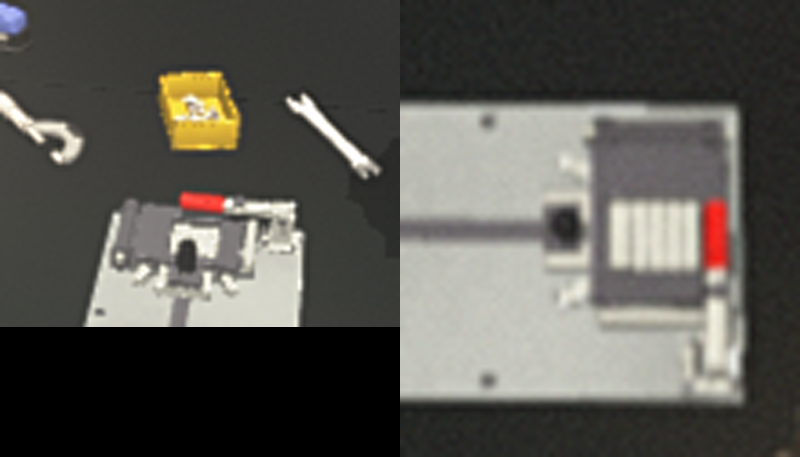

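```bash
python3 -c "
from h import *
print(order.job_done())"
```

```text
the job is handed in; nothing more can be done
None
```

The job is handed in at about 85 s of robot time, with all four bars clamped in the jig. No verdict was reported.

**What I did:**
- I drew the follower back to its end stop, then picked the four bars one by one and laid them across the plate.
- While I was loading, the bar at about y = 121 mm was knocked against the near fence tip and pushed the first bar askew. I re-gripped both and re-laid them.
- I pushed the row up with the follower, swung the leaf down, then swung the clamp arm down.

**Last checks:**
- **Row:** The follower stopped hard with 12 N, rising to 23 N, after 175.5 mm of travel, where 175 mm was expected for four bars. The top view showed four parallel bars tight against the stop, and they still looked tight through the leaf window afterwards.
- **Leaf:** It stopped hard at the computed closed height. Camera depth put its top at about 31 mm, against 31.5 mm expected.
- **Clamp:** It stopped hard at the computed fully-down height. Camera depth put the top of its grip at about 47–52 mm, against 51 mm expected.
- **Bystanders:** The micrometer and the bin looked unmoved in the last picture. The hex key and marker pen were outside it, so I did not re-check them, and I measured none of the four.
- **Arm:** It stands clear of everything.

**Disagreement:** The top camera read about 1.4 mm larger along the row than the robot's own position. I corrected for this when re-gripping the two bars.

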